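# Set up the work lamp on its kickstand

### The arm

A 7-joint arm with a two-finger parallel gripper is mounted at the origin on a cart in front of the work surface, level with it; the furniture and walls round the work are solid. World frame = base frame: x ahead of the robot, y to its left, z up, the work surface at z = 0. Lengths are in m, angles in rad, forces in N, time in s.
With the tool pointing down it reaches from about 0.35 to 0.9 m from the base axis. Payload 7.2 kg.
Tool frame: the origin (TCP) lies at the very end of the fingers, on their centre line; the grasp point (between the pads) lies 19 mm behind it; z points along the fingers, x is the direction in which the jaws open and shut, and the axes are right-handed (so a half turn about z gives the same grasp; the last joint's range is limited). The gripper opens to 85 mm and grips with 20 to 120 N. Pads are 22 mm wide; open, the fingers measure 114 mm over their backs; the gripper's body (76 mm by 85 mm) begins 54 mm behind the grasp point. The pads swing forward as they close: fully open they stand 13 mm farther back than shut.
Start: joints at [-0.068, 0.411, -0.013, 1.596, 0.006, 1.134, -0.082], TCP at [0.625, -0, 0.231] pointing down, gripper open.
Joint ranges: [-2.95, 2.95], [-0.29, 1.99], [-1.47, 1.44], [0.14, 2.54], [-1.03, 4.17], [0.13, 1.85], [-2.86, 2.86]. Speed limits (rad/s): [2.39, 2.39, 3.01, 3.01, 3.14, 3.14, 3.14].

### API

Orientations are given as a unit quaternion [x, y, z, w].
In Python, from plant import bot gives the robot as it stands.
- The arm moves only by the tool step_arm, never from a script. Its argument "moves" is a list of rows, each a list of 3 entries, a list of its own where there are three numbers: the shift along the tool's x, y, z in mm, then the turn about the tool's z in degrees, then the opening, from 0 (shut) to 1 (fully open). In form: [[[dx, dy, dz], yaw, claw], ...]. A call has 1 to 20 rows; each row shifts and turns the commanded pose from where the row before left it, along the tool's axes as they then stand; what a row does not reach is not made up. A row lasts 1/8 s, in which the tool goes at most 62.5 mm and 10.7 degrees, less where a joint would pass 70% of its speed; a pose out of reach is approached as far as the arm can. A call with a gripper value outside its range is refused whole. The fingers move at their own pace and stop on an object; "grip_force" is the grip in N (left out, the last holds). Time passes only in rows, so rows that do not move let the fingers close. It gives the time, the measured TCP pose, the force and the opening at its end, in the units of the state.
- bot.read_state(): the state, without advancing time (a new reading comes with each control period).
- bot.grab_frame(name): name is "scene" or "side" or "wrist"; returns (picture, depth): 384x512x3 uint8, red, green, blue; 384x512 float32, m along the optical axis (not along the pixel's ray), 0 where there is no reading.
- bot.camera_params(name): a dict with "K" (3x3 intrinsics, pixels), "R" (3x3) and "t" (3): a world point X has camera coordinates R X + t. Camera axes: x right, y down, z forward; pixel columns grow to the right and rows downward; lengths in m; the calibration is good to about 2 mm. A picture is of the moment at which its call begins: read the wrist's pose just before it. camera_params takes no time and is no camera call; for the wrist camera it gives the pose at the moment of the call.
- bot.finish_job(): hands the job in, once; it reports no verdict.
Trained networks look in the newest picture that a camera, given by its name, has taken for a name from the list of things; names that differ only in an ending like _2 or _b are one class to them, and where a whole thing is asked for, a point or a joint stands for the part that bears it (a point fixed in the world has none). Each returns a list of dicts, best first, with "confidence" (0 to 1); they miss things now and then, are a little off and sometimes report something else, mostly with a low value. They report only what shows in the picture. A call takes as long as a camera call.
- bot.recognise(camera, thing): "point" ([x, y, z] in m, in the coordinates of the camera as it stood for that picture, good to about 4 mm: the middle of the surface that is visible of it).
- bot.cut_out(camera, thing): "region" (384x512 bool, what is visible of it).
The state is a dict: "time": time; "joints": joint angles; "qd": joint speeds; "effort": joint torques, N m; "eef_pos": TCP position; "ee_rot": TCP orientation; "ft_force": force on the tool from outside, world axes, zero at the start; "ft_torque": the same for the moment, N m; "finger_gap": finger opening in m.
Only numpy, scipy, OpenCV 4.12 (cv2) and the standard library are available. Lean on these libraries where they do the work, as an engineer would, in place of code of your own. Each camera call takes 0.05 s, during which the arm holds its last target.

### The job

Take the flat work lamp that leans in its cradle: fold its kickstand right out, then stand the lamp on the middle of the rubber mat, square to the mat, resting on its lower edge and the kickstand with the white light face towards the fence. Set it down and let go of it without dropping or banging it, then switch it on: push the red spring toggle on its top edge towards the middle of the lamp, hold it there for a good second and let it spring back. Leave the other things lying where they are.

Things in the scene. Friction and masses are not known exactly. Their poses are not given: they have to be found in the camera images.
- lamp: Black LED work lamp panel, yellow corners, 16 mm thick (x), 120 wide (y), 190 tall (z), 0.5 kg, loose. Origin: middle of the lower end face; z up the panel, +x the white light face, -x the back (faces the robot, top leaning 20 deg away, in the cradle). Top 40 mm bare on both sides: pinch it there. On its open stand on the mat, z leans 27-31 deg from vertical to the stand's side.
- kickstand (a joint): Kickstand angle, rad: 0 folded along the back, 0.90 fully out (hard stop). Friction (about 0.05 N m) holds it where it is left. Hinge across the lamp's back at lamp x = -0.020, z = 0.140; it opens about the lamp's +y axis: the foot swings away from the back and up.
- stand_foot (a point): Middle of the stand's foot rod: round aluminium, 12 mm thick, 220 mm long, parallel to lamp y, 120 mm from the hinge. Its orange-sleeved ends stick out 50 mm past both sides of the lamp (60-110 mm from this point). The lamp rises close beside them: pinch one from above, tilting the tool some 25-40 deg away from the lamp. Folded: 12 mm off the lamp's back, 20 mm above its lower edge.
- lamp_edge (a point): Middle of the lamp's lower back edge (x = -0.008, z = 0 of the lamp): the edge on which it stands when it leans on the kickstand.
- toggle (a joint): Red toggle lever on the lamp's top edge, rad: 0 upright (spring centred); positive leans towards the lamp's middle (the lamp's -y), negative outwards; stops at -0.45 and 0.45. The spring gives about 1.1 N at the ball at 0.36. It counts as pushed beyond 0.22.
- toggle_tip (a point): Centre of the toggle's red ball, 13 mm across, 29 mm above the lamp's top edge. The lever (shaft 9 mm thick) is pivoted on the top edge 42 mm from its middle towards the lamp's +y.
- cradle: Dark steel cradle, fixed, 110 mm wide (y) and high. Origin on the table; +x away from the robot, towards the fence. The lamp's lower edge sits 22 mm above the origin on a ledge with an 8 mm high lip on the robot's side; its light face leans on a back plate reaching 92 mm up the lamp. Lift the lamp out along its own length.
- mat: Black rubber mat with yellow corner marks, fixed, 170 mm (x) by 190 mm (y), 3 mm thick. Origin at its middle on the table; +x points to the fence (turned 8 to 22 deg clockwise from straight ahead). Fixed steel clamps 18 mm high may stand just beyond its far edge.
- tape: Yellow pocket tape measure 36x78x61 mm; origin under its middle. Bystander.
- pencil: Red flat pencil 9x118x8 mm; origin under its middle. Bystander.
- block: Dark grey sanding block 62x112x39 mm; origin under its middle. Bystander.

How it is judged:
On the way, in this order (a step that is already met when the one before it is completed fails the run):
1. the kickstand is folded out (beyond 0.75 rad) (value of joint kickstand above 0.75 rad), for 0.2 s.
2. the lamp stands on the mat on its kickstand, facing the fence, let go (value of joint kickstand above 0.75 rad and angle between lamp's own z axis and vertical between 0.35 and 0.7 rad and angle between lamp_edge's own y axis and vertical between 1.47 and 1.67 rad and angle between the y axis of lamp and the y axis of mat, either way round below 0.4 rad and x of lamp_edge in the frame of mat between 0.02 and 0.085 m and x of stand_foot in the frame of mat between -0.085 and -0.02 m and y of lamp_edge in the frame of mat between -0.05 and 0.05 m and z of lamp_edge in the frame of mat below 0.007 m and y of stand_foot in the frame of mat between -0.05 and 0.05 m and z of stand_foot in the frame of mat below 0.014 m and contact force between the fingers and lamp below 0.2 N), for 0.3 s.
3. the toggle is held towards the lamp's middle (beyond 0.22 rad) for 0.4 s (value of joint toggle above 0.22 rad), for 0.4 s.
At the end, for the whole second after the job is handed in: Lamp at rest on the mat: kickstand over 0.75 rad, leaning 20-40 deg; lower edge 20-85 mm ahead of (mat +x) and stand foot 20-85 mm behind the mat's middle, each within 50 mm sideways and touching the mat; square within 0.4 rad; toggle within 0.1 rad of centre (value of joint kickstand above 0.75 rad and angle between lamp's own z axis and vertical between 0.35 and 0.7 rad and angle between lamp_edge's own y axis and vertical between 1.47 and 1.67 rad and angle between the y axis of lamp and the y axis of mat, either way round below 0.4 rad and x of lamp_edge in the frame of mat between 0.02 and 0.085 m and x of stand_foot in the frame of mat between -0.085 and -0.02 m and y of lamp_edge in the frame of mat between -0.05 and 0.05 m and z of lamp_edge in the frame of mat below 0.007 m and y of stand_foot in the frame of mat between -0.05 and 0.05 m and z of stand_foot in the frame of mat below 0.014 m and linear speed of lamp below 0.02 m/s and value of joint toggle between -0.1 and 0.1 rad).
It fails at once if the lamp is dropped or banged onto the mat (over 80 N) (contact force between lamp and mat above 80 N).
It fails at once if a bystander is moved by more than 30 mm (distance of any of tape, pencil, block from where it was at the start of the episode above 0.03 m).
It also fails if it takes over 72 s, if anything falls off the work surface, if the arm or the gripper's body presses on something with over 40 N, if the wrist force passes 120 N, or if a joint passes its speed limit or range.

## Working session

There is one attempt and no reset: what is moved stays moved. The work goes in short steps, Python scripts to look and compute and a tool call to move; the robot and the scene stay as the last step left them, time stands still between calls to the robot, and variables do not carry over. Pictures are saved under pics/ and viewed, and the job is handed in when it is done.

Besides the shell and the picture viewer there is one more tool, called after "Call:" by a JSON object that holds its "op" and its "data". step_arm: Moves the arm, as the interface text tells. Its arguments: {"type":"object","properties":{"moves":{"type":"array","items":{"type":"array"}},"grip_force":{"type":"number"}},"required":["moves"]}

```bash
ls -la; mkdir -p pics
cat > h.py <<'E'
import numpy as np, cv2
from plant import bot
from scipy.spatial.transform import Rotation as Rn
def grab(c,fn=None):
    p=bot.camera_params(c); im,d=bot.grab_frame(c)
    if fn: cv2.imwrite('pics/'+fn,im[:,:,::-1])
    return im,d,p
def world(p,u,v,z):
    K=np.array(p['K']);R=np.array(p['R']);t=np.array(p['t'])
    pc=np.stack([(u-K[0,2])/K[0,0]*z,(v-K[1,2])/K[1,1]*z,z],-1)
    return (pc-t)@R
def cloud(p,d):
    v,u=np.mgrid[:d.shape[0],:d.shape[1]]
    return world(p,u,v,d.astype(float))
def c2w(p,pt):
    return (np.array(pt)-np.array(p['t']))@np.array(p['R'])
def proj(p,X):
    c=np.array(p['R'])@np.array(X)+np.array(p['t']); q=np.array(p['K'])@c; return q[:2]/q[2]
E
python3 - <<'E'
from h import *
np.set_printoptions(precision=4,suppress=True)
s=bot.read_state(); print({k:np.round(v,4) for k,v in s.items()})
for c in ['scene','side','wrist']:
    im,d,p=grab(c,c+'0.png'); np.savez('/tmp/%s0.npz'%c,im=im,d=d,**{k:np.array(v) for k,v in p.items()})
    print(c,'cam pos',-np.array(p['R']).T@np.array(p['t']))
    for n in ['lamp','stand_foot','toggle_tip','cradle','mat','tape','pencil','block']:
        r=bot.recognise(c,n)
        for q in r[:2]: print(' ',n,round(q['confidence'],2),c2w(p,q['point']),proj(p,c2w(p,q['point'])))
E
```

```text
total 12
drwxr-xr-x  3 agent agent 4096 Dec  7 15:14 .
drwxr-xr-x 23 root  root  4096 Dec  7 15:14 ..
drwxr-xr-x  2 agent agent 4096 Dec  7 15:14 pics
{'time': np.float64(0.0), 'joints': array([-0.0682,  0.4119, -0.0127,  1.5971,  0.0056,  1.1343, -0.0822]), 'qd': array([ 0.0002,  0.0006, -0.0002, -0.0005,  0.0008, -0.0022, -0.0011]), 'effort': array([ -0.0012, -60.0636,   0.6814, -29.9419,   0.0138,   0.0104,
         0.    ]), 'eef_pos': array([ 0.6245, -0.    ,  0.2305]), 'ee_rot': array([ 1.    ,  0.    , -0.0008,  0.0001]), 'ft_force': array([ 0.0412, -0.0243,  0.0155]), 'ft_torque': array([-0.0598, -0.0454, -0.0627]), 'finger_gap': np.float64(0.0855)}
scene cam pos [0.0009 0.6486 0.6957]
  lamp 0.71 [0.5063 0.0565 0.1195] [256.468  233.8646]
  stand_foot 0.89 [0.4825 0.0619 0.0708] [264.3655 258.9756]
  cradle 0.63 [0.464  0.0718 0.012 ] [268.6557 287.444 ]
  mat 0.81 [ 0.4888 -0.187   0.0061] [327.0097 227.0255]
  tape 0.96 [ 0.6408 -0.2203  0.0479] [285.1272 186.8864]
  tape 0.67 [0.712  0.1631 0.0406] [152.9492 251.3281]
  pencil 0.8 [0.6472 0.1692 0.0056] [172.7738 277.5058
[... 575 characters left out ...]
0.1688 0.0044] [231.2699 301.8191]
  block 0.62 [0.7354 0.1602 0.0402] [193.7411 291.1799]
wrist cam pos [0.6245 0.0679 0.3734]
  lamp 0.67 [0.5305 0.0471 0.2005] [ 63.0297 139.5663]
  stand_foot 0.7 [0.4977 0.0579 0.1616] [ 39.9313 113.5765]
  toggle_tip 0.69 [0.5647 0.0667 0.2318] [100.6545  99.3301]
  cradle 0.97 [0.5361 0.0371 0.0336] [160.8478 129.2917]
  mat 0.85 [ 0.5251 -0.1662  0.004 ] [169.5821 296.9755]
  mat 0.46 [0.531  0.0447 0.2004] [ 64.9028 144.4034]
  tape 0.74 [ 0.6345 -0.2134  0.0219] [260.025  340.1853]
  pencil 0.95 [0.6351 0.1353 0.007 ] [262.7413  24.4332]
  block 0.9 [0.7288 0.1305 0.0396] [369.8708  22.9858]
  block 0.39 [ 0.6339 -0.2106  0.0227] [259.5515 338.6298]
```

View pics/scene0.png

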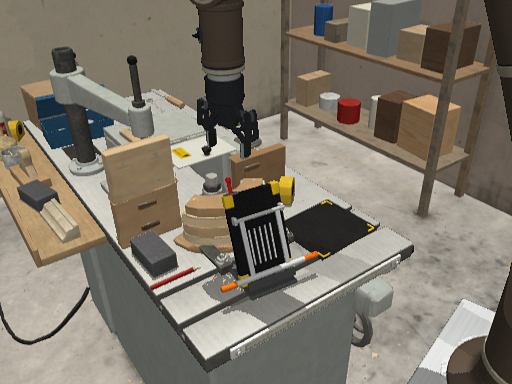

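View pics/side0.png

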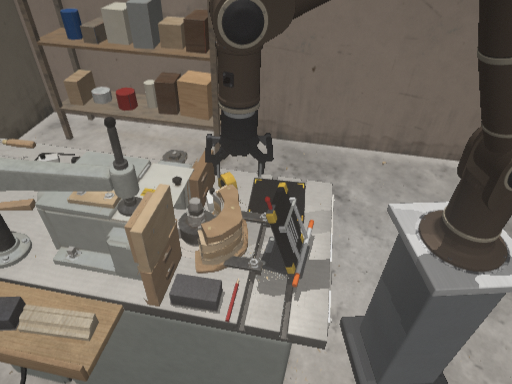

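View pics/wrist0.png

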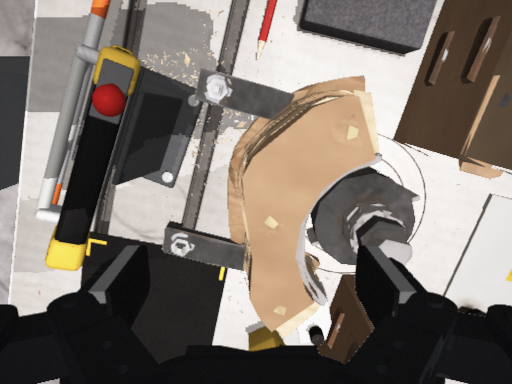

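Run:
```python
from h import *
np.set_printoptions(precision=4,suppress=True)
for c in ['scene','side','wrist']:
    f=np.load('/tmp/%s0.npz'%c); im=f['im'];d=f['d'];p=f
    W=cloud(p,d); hsv=cv2.cvtColor(im,cv2.COLOR_RGB2HSV)
    print(c)
    def blobs(name,lo,hi,minn=8):
        m=cv2.inRange(hsv,lo,hi); n,l,s,_=cv2.connectedComponentsWithStats(m)
        for i in range(1,n):
            k=(l==i)&(d>0)
            if k.sum()<minn: continue
            w=W[k]
            if abs(w[:,1].mean())>0.35 or not 0.3<w[:,0].mean()<0.8: continue
            print(' ',name,k.sum(),'min',w.min(0),'max',w.max(0),'med',np.median(w,0))
    blobs('orange',(5,170,150),(15,255,255))
    blobs('yellow',(20,150,120),(32,255,255))
    blobs('red',(0,180,100),(4,255,255))
    blobs('red2',(170,180,100),(180,255,255))
```

```text
scene
  orange 69 min [ 0.4194 -0.039   0.0486] max [ 0.4347 -0.0097  0.0593] med [ 0.4277 -0.0244  0.0541]
  orange 92 min [0.4884 0.1346 0.0487] max [0.507  0.1675 0.0587] med [0.4974 0.1523 0.0548]
  yellow 415 min [ 0.5059 -0.254   0.0045] max [ 0.6688 -0.001   0.2049] med [ 0.6342 -0.2142  0.0543]
  yellow 121 min [0.5444 0.0761 0.1822] max [0.5654 0.0934 0.2042] med [0.5511 0.0869 0.1935]
  yellow 20 min [ 0.5379 -0.2923  0.0014] max [ 0.5613 -0.2704  0.0069] med [ 0.5537 -0.2834  0.0044]
  yellow 25 min [ 0.3992 -0.2664  0.0015] max [ 0.4236 -0.2371  0.0071] med [ 0.4064 -0.2541  0.0037]
  yellow 27 min [ 0.4317 -0.1113  0.0026] max [ 0.4549 -0.0877  0.0055] med [ 0.4367 -0.0935  0.0037]
  yellow 29 min [0.4882 0.0961 0.0402] max [0.5138 0.1156 0.0572] med [0.5012 0.1088 0.0452]
  yellow 11 min [0.4921 0.1051 0.026 ] max [0.4981 0.1148 0.0323] med [0.4939 0.1113 0.0277]
  red 62 min [0.5553 0.0659 0.205 ] max [0.5689 0.0746 0.2341] med [0.5617 0.0707 0.221 ]
  red 111 min [0.6324 0.1256 0.0028] max [0.6601 0.2182 0.0117] med [0.6463 0.1737 0.0081]
side
  orange 22 min [ 0.4226
[... 648 characters left out ...]
.1405 0.0545]
  orange 84 min [ 0.4312 -0.0325  0.0486] max [ 0.4398 -0.0135  0.0556] med [ 0.4356 -0.0227  0.0519]
  yellow 697 min [0.5021 0.0695 0.0398] max [0.5696 0.1109 0.2055] med [0.5608 0.0848 0.2001]
  yellow 1097 min [ 0.4214 -0.1256  0.0002] max [ 0.5314 -0.0043  0.2039] med [ 0.5211 -0.017   0.2   ]
  yellow 37 min [ 0.5853 -0.145   0.0009] max [ 0.5917 -0.1279  0.0039] med [ 0.5881 -0.1367  0.0026]
  yellow 164 min [ 0.6226 -0.2172  0.0291] max [ 0.6514 -0.2031  0.0415] med [ 0.64   -0.2086  0.0345]
  red 267 min [0.6324 0.1212 0.0039] max [0.6468 0.1566 0.0096] med [0.6392 0.1387 0.0073]
  red 742 min [0.5608 0.0609 0.2262] max [0.5722 0.0727 0.2348] med [0.5673 0.0669 0.2316]
```

Run:
```python
from h import *
for c,(x0,x1,y0,y1) in {'scene':(190,400,160,310),'side':(180,350,140,320)}.items():
    im=np.load('/tmp/%s0.npz'%c)['im'][y0:y1,x0:x1,::-1]
    cv2.imwrite('pics/crop_%s.png'%c,cv2.resize(im,None,fx=3.2,fy=3.2,interpolation=cv2.INTER_CUBIC))
```

Call:
{"op": "step_arm", "data": {"moves": [[[0,0,-45],0,1],[[-10,-40,-20],0,1],[[-30,-40,0],0,1],[[-40,-40,0],5,1],[[0,0,0],8,1],[[0,0,0],8.5,1],[[0,0,0],0,1]], "grip_force": 25}}

```text
time: 2.22
eef_pos: [0.5449, 0.1201, 0.2964]
ee_rot: [0.983, -0.186, 0.0, -0.0]
ft_force: [-0.3, 0.9, -0.1]
finger_gap: 0.0854
```

Run:
```python
from h import *
np.set_printoptions(precision=4,suppress=True)
s=bot.read_state(); print(s['time'],s['eef_pos'],Rn.from_quat(s['ee_rot']).as_matrix())
im,d,p=grab('wrist','w1.png')
W=cloud(p,d); hsv=cv2.cvtColor(im,cv2.COLOR_RGB2HSV)
m=(cv2.inRange(hsv,(5,170,150),(15,255,255))>0)&(d>0)
w=W[m]; print(m.sum(), w.min(0),w.max(0))
for a in (w[w[:,1]<0.06],w[w[:,1]>0.06]):
    if len(a): print(len(a),np.median(a,0),a.min(0),a.max(0))
```

```text
2.225 [0.5449 0.1201 0.2964] [[ 0.9309 -0.3654  0.0003]
 [-0.3654 -0.9309  0.    ]
 [ 0.0003 -0.0001 -1.    ]]
434 [ 0.421  -0.0406  0.0496] [0.5094 0.1657 0.0573]
167 [ 0.43   -0.026   0.0546] [ 0.421  -0.0406  0.0496] [ 0.4391 -0.0105  0.0573]
267 [0.5    0.1503 0.0544] [0.4894 0.1334 0.0497] [0.5094 0.1657 0.057 ]
```

View pics/w1.png

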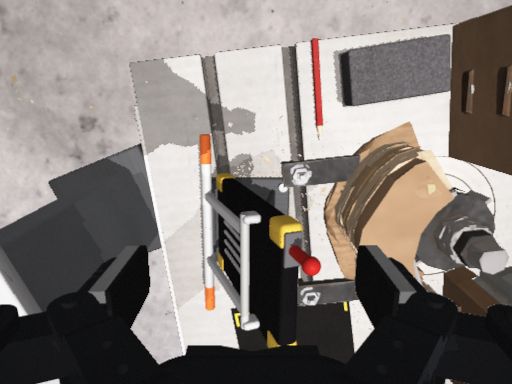

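View pics/crop_scene.png

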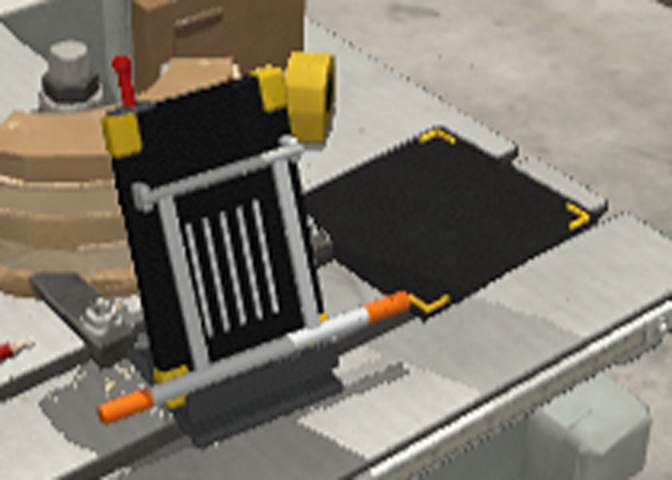

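Call:
{"op": "step_arm", "data": {"moves": [[[-28,-11,0],0,0.5],[[-25,-10,0],0,0.5],[[0,0,60],0,0.5],[[0,0,60],0,0.5],[[0,0,60],0,0.5],[[0,0,50],0,0.5],[[0,0,0],0,0.5],[[0,0,0],0,0.5]]}}

```text
time: 3.28
eef_pos: [0.5045, 0.1593, 0.0679]
ee_rot: [0.983, -0.186, 0.001, -0.001]
ft_force: [0.0, 0.4, -0.2]
finger_gap: 0.0423
```

Run:
```python
from h import *
np.set_printoptions(precision=4,suppress=True)
s=bot.read_state(); print(s['time'],s['eef_pos'],s['ft_force'],s['finger_gap'])
im,d,p=grab('wrist','w2.png')
im,d,p=grab('side','s2.png')
im=im[120:340,160:380,::-1]; cv2.imwrite('pics/s2c.png',cv2.resize(im,None,fx=2.7,fy=2.7,interpolation=cv2.INTER_CUBIC))
```

```text
3.275 [0.5045 0.1593 0.0679] [ 0.0095  0.363  -0.2161] 0.0422791036739302
```

View pics/w2.png

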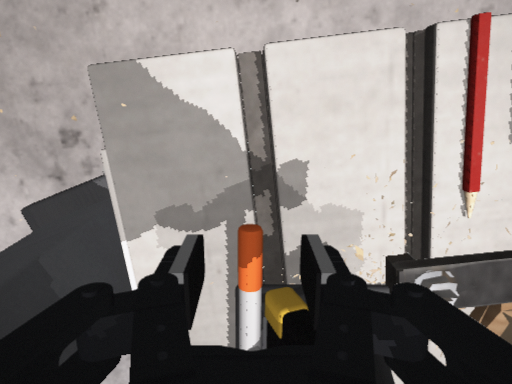

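View pics/s2c.png

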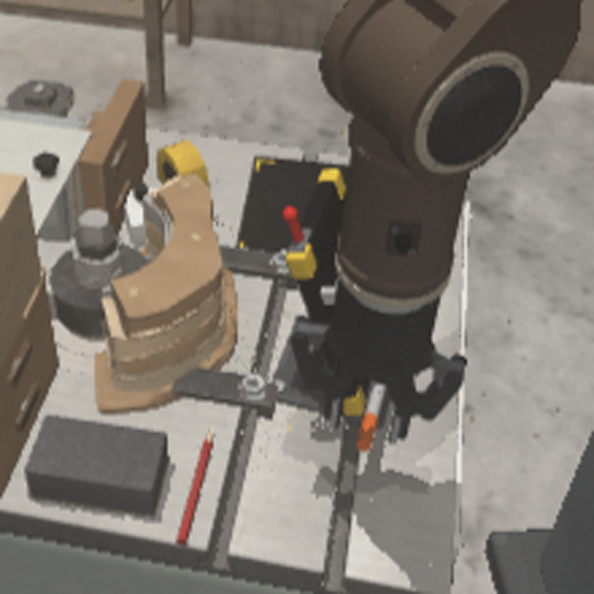

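Call:
{"op": "step_arm", "data": {"moves": [[[0,0,15],0,0.5],[[0,0,10],0,0.5],[[0,0,9],0,0.5],[[0,0,0],0,0.3],[[0,0,0],0,0.1],[[0,0,0],0,0],[[0,0,0],0,0],[[0,0,0],0,0]], "grip_force": 30}}

```text
time: 4.38
eef_pos: [0.5033, 0.159, 0.0323]
ee_rot: [0.982, -0.187, -0.0, -0.0]
ft_force: [-0.4, -0.1, -2.8]
finger_gap: 0.0107
```

Call:
{"op": "step_arm", "data": {"moves": [[[-7.5,0,-3.3],0,0],[[-7.5,0,-4],0,0],[[-7,0,-4.4],0,0],[[-6.9,0,-5],0,0],[[-6.4,0,-5.4],0,0],[[-6,0,-5.8],0,0],[[-5.6,0,-6.2],0,0],[[-5.2,0,-6.6],0,0],[[-4.7,0,-7],0,0],[[-4.2,0,-7.2],0,0],[[-3.3,0,-6.6],0,0],[[-2.8,0,-6.7],0,0],[[0,0,0],0,0],[[0,0,0],0,0]]}}

```text
time: 6.12
eef_pos: [0.4412, 0.1838, 0.1006]
ee_rot: [0.982, -0.186, 0.0, -0.0]
ft_force: [1.1, 0.6, -1.0]
finger_gap: 0.0106
```

Run:
```python
from h import *
np.set_printoptions(precision=4,suppress=True)
s=bot.read_state(); print(s['time'],s['eef_pos'],s['ft_force'],s['finger_gap'])
im,d,p=grab('scene','c3.png')
im=im[110:310,180:380,::-1]; cv2.imwrite('pics/c3c.png',cv2.resize(im,None,fx=2.9,fy=2.9,interpolation=cv2.INTER_CUBIC))
```

```text
6.125 [0.4412 0.1838 0.1006] [ 1.0638  0.5854 -1.0383] 0.010584904761085765
```

View pics/c3c.png

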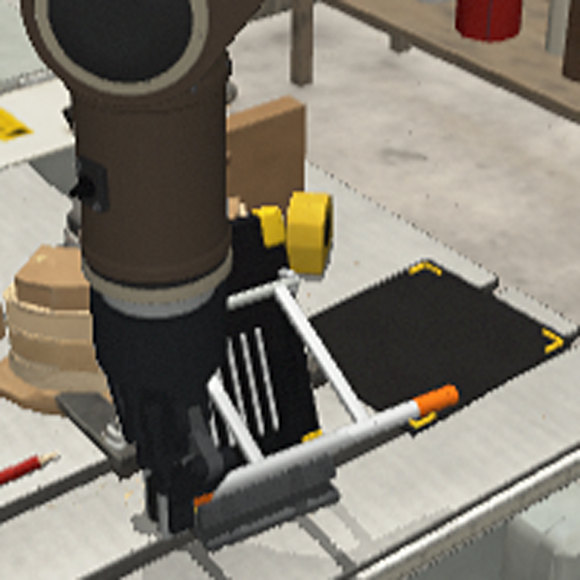

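Call:
{"op": "step_arm", "data": {"moves": [[[-1.2,0,-3],0,0],[[-0.8,0,-2.5],0,0],[[0,0,0],0,0],[[0,0,0],0,0]]}}

```text
time: 6.68
eef_pos: [0.4389, 0.1841, 0.1059]
ee_rot: [0.982, -0.187, -0.0, 0.0]
ft_force: [-0.3, -1.8, -3.5]
finger_gap: 0.0106
```

Call:
{"op": "step_arm", "data": {"moves": [[[0,0,0],0,0.4],[[0,0,0],0,0.5],[[0,-5,-20],0,0.5],[[0,-10,-50],0,0.5],[[0,0,-60],0,0.5],[[0,0,-55],0,0.8],[[0,0,0],0,1],[[0,0,0],0,1]]}}

```text
time: 7.68
eef_pos: [0.4444, 0.1982, 0.2908]
ee_rot: [0.982, -0.186, 0.0, -0.0]
ft_force: [0.2, 0.4, -0.6]
finger_gap: 0.0855
```

Run:
```python
from h import *
np.set_printoptions(precision=4,suppress=True)
s=bot.read_state(); print(s['time'],s['eef_pos'],s['ft_force'],s['finger_gap'])
for c in ['wrist','scene','side']:
    im,d,p=grab(c,c+'4.png'); np.savez('/tmp/%s4.npz'%c,im=im,d=d,**{k:np.array(v) for k,v in p.items()})
    W=cloud(p,d); hsv=cv2.cvtColor(im,cv2.COLOR_RGB2HSV)
    for nm,lo,hi in (('orange',(5,170,150),(15,255,255)),('yellow',(20,150,120),(32,255,255)),('red',(0,180,100),(4,255,255))):
        m=cv2.inRange(hsv,lo,hi); n,l,st,_=cv2.connectedComponentsWithStats(m)
        for i in range(1,n):
            k=(l==i)&(d>0)
            if k.sum()<12: continue
            w=W[k]
            if not(0.35<np.median(w[:,0])<0.6 and abs(np.median(w[:,1]))<0.3): continue
            print(c,nm,k.sum(),'min',w.min(0),'max',w.max(0),'med',np.median(w,0))
```

```text
7.675 [0.4444 0.1982 0.2908] [ 0.1954  0.4057 -0.6013] 0.0854803002038002
wrist orange 397 min [0.4307 0.1605 0.1196] max [0.4512 0.193  0.1269] med [0.441  0.1773 0.1246]
wrist yellow 185 min [0.4894 0.1006 0.0294] max [0.5138 0.1178 0.0504] med [0.4966 0.1122 0.0423]
wrist yellow 761 min [0.5464 0.0055 0.094 ] max [0.617  0.0957 0.203 ] med [0.5547 0.0878 0.1957]
wrist yellow 100 min [0.452  0.0045 0.033 ] max [0.4632 0.0218 0.0502] med [0.4579 0.014  0.0433]
wrist yellow 36 min [ 0.4305 -0.112   0.0008] max [ 0.4371 -0.0932  0.0044] med [ 0.4336 -0.1028  0.0028]
wrist red 236 min [0.558  0.0694 0.2027] max [0.5674 0.0767 0.2225] med [0.5627 0.0731 0.2126]
scene orange 89 min [ 0.3605 -0.0122  0.1185] max [0.3796 0.0193 0.1281] med [0.3689 0.0026 0.1248]
scene orange 110 min [0.43   0.1622 0.1191] max [0.4496 0.1937 0.1291] med [0.4393 0.1784 0.1252]
scene yellow 103 min [ 0.5098 -0.0187  0.1796] max [0.5358 0.0016 0.2033] med [ 0.5165 -0.0095  0.1949]
scene yellow 126 min [0.5468 0.0781 0.1803] max [0.5699 0.0977 0.2036] med [0.5552 0.0889 0.1931]
scene yellow 20 min [ 0.5366 -0.2
[... 271 characters left out ...]
0958  0.0035]
scene yellow 12 min [0.4511 0.0066 0.0327] max [0.4584 0.021  0.0379] med [0.4554 0.0156 0.0347]
scene yellow 40 min [0.4876 0.1018 0.0267] max [0.5053 0.1194 0.0391] med [0.4938 0.1133 0.0322]
scene red 62 min [0.559  0.0675 0.2053] max [0.573  0.0772 0.233 ] med [0.566  0.0729 0.2197]
side orange 25 min [ 0.3657 -0.0135  0.1241] max [0.3781 0.0121 0.1284] med [ 0.3723 -0.0024  0.1264]
side orange 33 min [0.4357 0.162  0.1233] max [0.4494 0.1861 0.1291] med [0.4433 0.1739 0.126 ]
side yellow 45 min [ 0.4687 -0.2738  0.0002] max [ 0.5347 -0.0038  0.2042] med [ 0.5219 -0.013   0.199 ]
side yellow 77 min [0.5523 0.0792 0.1824] max [0.5733 0.0948 0.2042] med [0.5625 0.0895 0.1957]
```

View pics/wrist4.png

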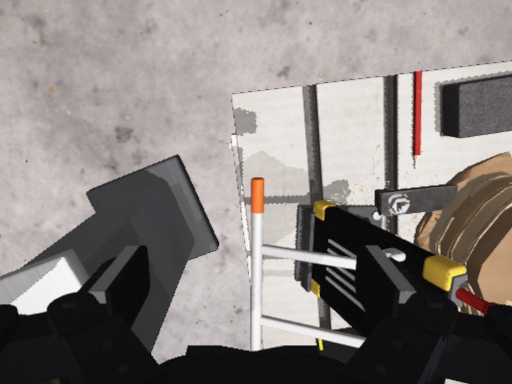

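Call:
{"op": "step_arm", "data": {"moves": [[[37,32,0],0,1],[[37,33,0],0,1],[[37,33,0],0,1],[[36,32,0],0,1],[[0,0,30],0,1],[[0,0,12],0,1],[[0,0,0],0,1],[[0,0,0],0,1]], "grip_force": 60}}

```text
time: 8.82
eef_pos: [0.534, 0.0241, 0.2497]
ee_rot: [0.983, -0.186, 0.0, -0.0]
ft_force: [0.4, 0.0, -0.3]
finger_gap: 0.085
```

Run:
```python
from h import *
np.set_printoptions(precision=4,suppress=True)
s=bot.read_state(); print(s['time'],s['eef_pos'],s['ft_force'],s['finger_gap'])
im,d,p=grab('wrist','w5.png')
W=cloud(p,d)
E=s['eef_pos']; T=Rn.from_quat(s['ee_rot']).as_matrix()
L=(W-E)@T
np.savez('/tmp/w5.npz',im=im,d=d,L=L,W=W)
hsv=cv2.cvtColor(im,cv2.COLOR_RGB2HSV)
for nm,lo,hi in (('yellow',(20,150,120),(32,255,255)),('red',(0,180,100),(4,255,255))):
    m=cv2.inRange(hsv,lo,hi); n,l,st,_=cv2.connectedComponentsWithStats(m)
    for i in range(1,n):
        k=(l==i)&(d>0)
        if k.sum()<40: continue
        w=L[k]; print(nm,k.sum(),'tool min',w.min(0),'max',w.max(0),'med',np.median(w,0), st[i][:4])
```

```text
8.825 [0.534  0.0241 0.2497] [ 0.3664  0.0154 -0.3129] 0.08500134520167217
yellow 645 tool min [-0.0094 -0.0732  0.0468] max [ 0.0142 -0.0552  0.0675] med [-0.0033 -0.0668  0.0528] [237  86  43  35]
yellow 116 tool min [-0.071  -0.0737  0.1934] max [-0.0522 -0.0558  0.2167] med [-0.0651 -0.0662  0.2048] [182  90  18  20]
yellow 69 tool min [-0.0705  0.0301  0.1981] max [-0.0625  0.0458  0.2154] med [-0.0662  0.0366  0.2037] [187 191   6  19]
yellow 837 tool min [-0.0097  0.0299  0.0469] max [0.0286 0.168  0.2481] med [0.0013 0.0385 0.0511] [238 252  38  38]
yellow 81 tool min [-0.0516  0.1391  0.2448] max [-0.0291  0.1634  0.2486] med [-0.0454  0.1447  0.2472] [211 269  19  18]
red 208 tool min [ 0.0503 -0.1609  0.2397] max [ 0.0601 -0.1275  0.2446] med [ 0.0554 -0.1424  0.2424] [303   0   9  37]
red 789 tool min [ 0.0052 -0.0604  0.0154] max [ 0.0239 -0.0482  0.046 ] med [ 0.0154 -0.0548  0.0204] [263 113  42  27]
```

View pics/w5.png

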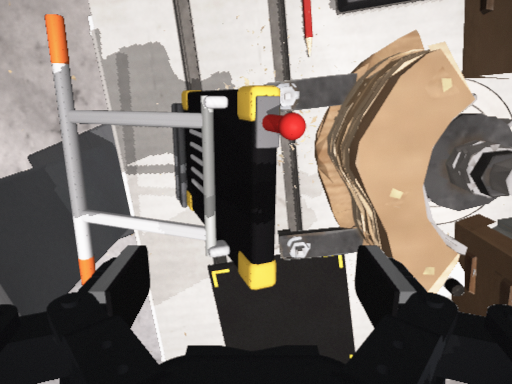

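Call:
{"op": "step_arm", "data": {"moves": [[[0,0,30],0,1],[[0,0,30],0,1],[[0,0,20],0,1],[[0,0,0],0,0.75],[[0,0,0],0,0.55],[[0,0,0],0,0.5],[[0,0,0],0,0.5]]}}

```text
time: 9.75
eef_pos: [0.5341, 0.0234, 0.1698]
ee_rot: [0.982, -0.187, 0.001, -0.0]
ft_force: [0.3, 0.5, 0.0]
finger_gap: 0.0425
```

Run:
```python
from h import *
im,d,p=grab('wrist','w6.png'); im,d,p=grab('side','s6.png')
im=im[120:320,180:380,::-1]; cv2.imwrite('pics/s6c.png',cv2.resize(im,None,fx=2.9,fy=2.9,interpolation=cv2.INTER_CUBIC))
```

```text
(no output)
```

View pics/w6.png

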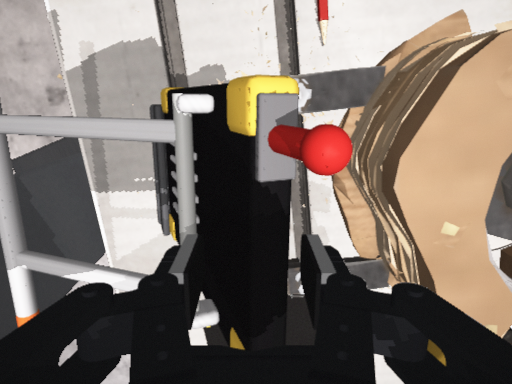

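View pics/s6c.png

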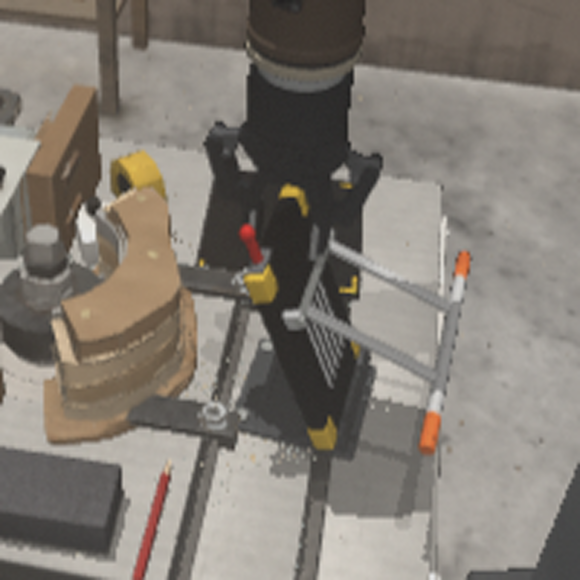

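Call:
{"op": "step_arm", "data": {"moves": [[[-6,0,-0.5],0,0.5],[[-6,0,-1],0,0.48],[[-6,0,-1.2],0,0.46],[[-6,0,-1.2],0,0.44],[[-6,0,-1.2],0,0.42],[[0,0,0],0,0.42]]}}

```text
time: 10.6
eef_pos: [0.5052, 0.0347, 0.1741]
ee_rot: [0.982, -0.186, -0.0, -0.0]
ft_force: [0.1, -0.3, -0.8]
finger_gap: 0.0359
```

Run:
```python
from h import *
im,d,p=grab('wrist','w7.png'); im,d,p=grab('side','s7.png')
im=im[120:320,180:380,::-1]; cv2.imwrite('pics/s7c.png',cv2.resize(im,None,fx=2.9,fy=2.9,interpolation=cv2.INTER_CUBIC))
```

```text
(no output)
```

View pics/w7.png

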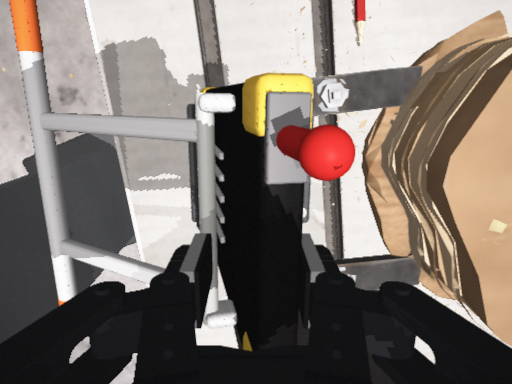

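View pics/s7c.png

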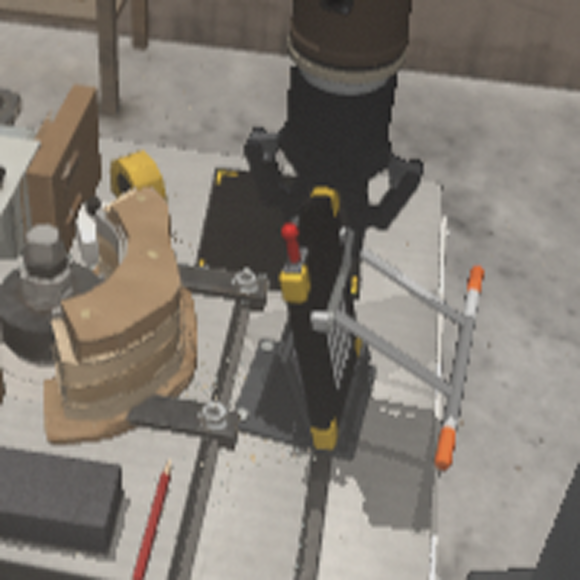

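Call:
{"op": "step_arm", "data": {"moves": [[[-6,0,-1],0,0.4],[[-6,0,-1],0,0.38],[[-6,0,-1],0,0.36],[[-6,0,-0.5],0,0.33],[[-3,0,-0.5],0,0.3],[[0,0,0],0,0.3]]}}

```text
time: 11.45
eef_pos: [0.4805, 0.0444, 0.1781]
ee_rot: [0.982, -0.186, -0.0, -0.0]
ft_force: [0.0, 1.0, -0.5]
finger_gap: 0.0254
```

Run:
```python
from h import *
im,d,p=grab('wrist','w8.png'); im,d,p=grab('side','s8.png')
im=im[120:320,180:380,::-1]; cv2.imwrite('pics/s8c.png',cv2.resize(im,None,fx=2.9,fy=2.9,interpolation=cv2.INTER_CUBIC))
```

```text
(no output)
```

View pics/w8.png

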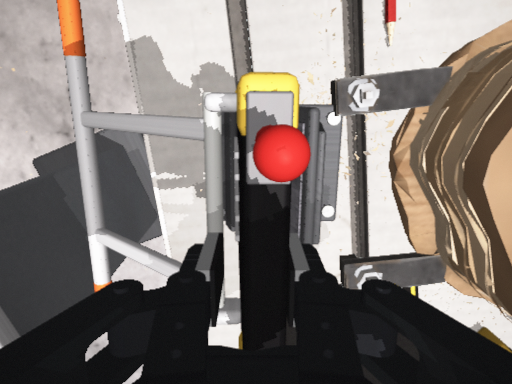

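View pics/s8c.png

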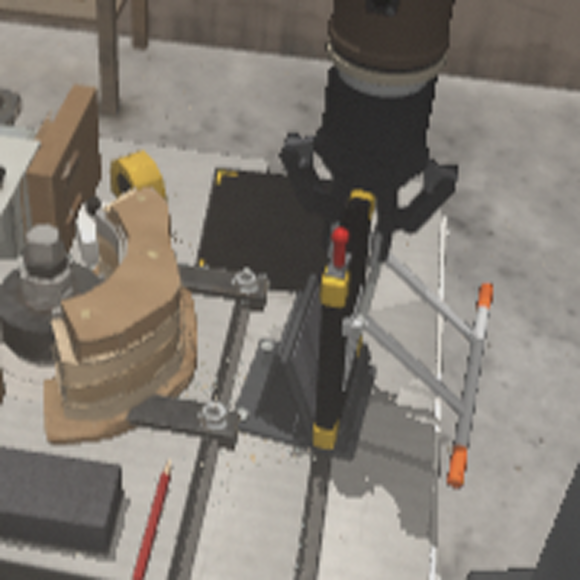

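Lamp is nearly upright between the fingers. Close and lift.

Call:
{"op": "step_arm", "data": {"moves": [[[0,0,0],0,0.2],[[0,0,0],0,0.1],[[0,0,0],0,0],[[0,0,0],0,0],[[0,0,0],0,0]], "grip_force": 60}}

```text
time: 12.18
eef_pos: [0.4803, 0.0442, 0.1777]
ee_rot: [0.982, -0.187, -0.0, 0.0]
ft_force: [0.8, -0.2, -5.7]
finger_gap: 0.0154
```

Run:
```python
from h import *
np.set_printoptions(precision=4,suppress=True)
s=bot.read_state(); print(s['time'],s['ft_force'],s['ft_torque'],s['finger_gap'])
im,d,p=grab('side','s9.png')
im=im[120:320,180:380,::-1]; cv2.imwrite('pics/s9c.png',cv2.resize(im,None,fx=2.9,fy=2.9,interpolation=cv2.INTER_CUBIC))
```

```text
12.175 [ 0.7955 -0.1586 -5.695 ] [-0.0076  0.2215  0.012 ] 0.015366228523681533
```

View pics/s9c.png

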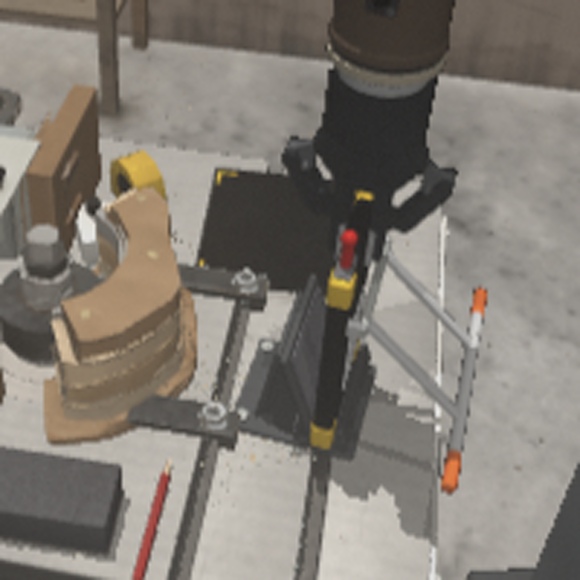

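Call:
{"op": "step_arm", "data": {"moves": [[[0,0,-5],0,0],[[0,0,-10],0,0],[[0,0,-25],0,0],[[0,0,-40],0,0],[[0,0,-20],0,0],[[0,0,0],0,0],[[0,0,0],0,0]]}}

```text
time: 13.1
eef_pos: [0.4801, 0.0442, 0.2774]
ee_rot: [0.982, -0.186, -0.0, 0.0]
ft_force: [-0.0, -0.6, -6.6]
finger_gap: 0.0153
```

Run:
```python
from h import *
np.set_printoptions(precision=4,suppress=True)
s=bot.read_state(); print(s['time'],s['eef_pos'],s['ft_force'],s['ft_torque'],s['finger_gap'])
for c in ('scene0','side0','scene4'):
    f=np.load('/tmp/%s.npz'%c); d=f['d'];im=f['im'];K=f['K']
    v,u=np.mgrid[:384,:512]; 
    # intersect rays with z=0.003
    R=f['R'];t=f['t']; C=-R.T@t
    ray=np.stack([(u-K[0,2])/K[0,0],(v-K[1,2])/K[1,1],np.ones(u.shape)],-1)@R
    W=cloud(f,d); k=((0.003-C[2])/ray[...,2])[...,None]; P=C+k*ray
    m=(d>0)&(abs(W[...,2]-0.004)<0.008)&(W[...,0]>0.38)&(W[...,0]<0.63)&(W[...,1]<-0.05)&(W[...,1]>-0.32)
    hsv=cv2.cvtColor(im,cv2.COLOR_RGB2HSV)
    m&=(hsv[...,2]<60)|(cv2.inRange(hsv,(20,120,100),(34,255,255))>0)
    n,l,st,_=cv2.connectedComponentsWithStats(m.astype(np.uint8)); i=1+st[1:,4].argmax(); m=l==i
    r=cv2.minAreaRect((P[m][:,:2]*1000).astype(np.float32)); print(c,m.sum(),r, cv2.boxPoints(r).round(1).tolist())
im,d,p=grab('side','s10.png'); im=im[80:320,180:380,::-1]; cv2.imwrite('pics/s10c.png',cv2.resize(im,None,fx=2.4,fy=2.4,interpolation=cv2.INTER_CUBIC))
im,d,p=grab('scene','c10.png'); im=im[80:320,180:420,::-1]; cv2.imwrite('pics/c10c.png',cv2.resize(im,None,fx=2.4,fy=2.4,interpolation=cv2.INTER_CUBIC))
np.savez('/tmp/scene10.npz',im=im,d=d)
```

```text
13.1 [0.4801 0.0442 0.2774] [-0.0326 -0.5805 -6.5779] [-0.1396 -0.0454  0.0625] 0.015289719432961956
scene0 2990 ((496.8402099609375, -182.30548095703125), (207.09829711914062, 168.95762634277344), 78.75093841552734) [[393.79998779296875, -267.3999938964844], [559.5, -300.29998779296875], [599.9000244140625, -97.19999694824219], [434.20001220703125, -64.30000305175781]]
side0 620 ((527.8321533203125, -210.92044067382812), (164.4158172607422, 96.932373046875), 78.13514709472656) [[463.5, -281.3999938964844], [558.4000244140625, -301.29998779296875], [592.2000122070312, -140.39999389648438], [497.29998779296875, -120.5]]
scene4 2699 ((495.3478088378906, -189.7625732421875), (191.8883514404297, 168.93959045410156), 78.75093841552734) [[393.79998779296875, -267.3999938964844], [559.5, -300.29998779296875], [596.9000244140625, -112.0999984741211], [431.20001220703125, -79.19999694824219]]
```

View pics/s10c.png

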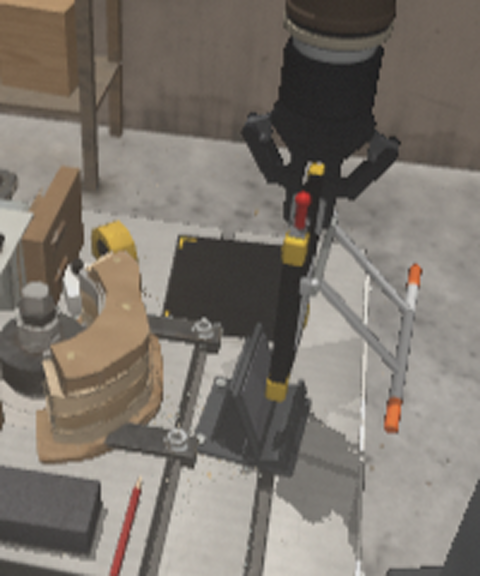

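View pics/c10c.png

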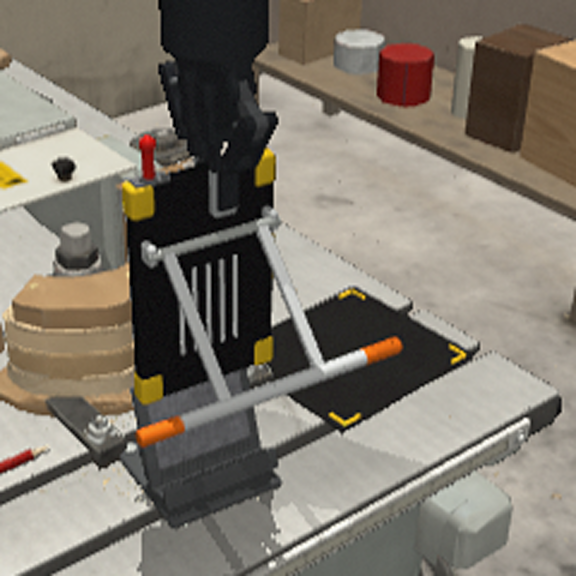

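Call:
{"op": "step_arm", "data": {"moves": [[[7,18,-10],0,0],[[13,32,-10],0,0],[[14,36,0],0,0],[[14,36,0],0,0],[[18,28,0],0,0],[[27,18,0],0,0],[[28,18,0],0,0],[[26,16,0],0,0],[[16,8,0],0,0],[[8,4,0],0,0],[[0,0,0],-3,0],[[0,0,0],-5,0],[[0,0,0],-2.2,0],[[0,0,0],0,0],[[0,0,0],0,0]]}}

```text
time: 15.08
eef_pos: [0.5613, -0.2174, 0.2981]
ee_rot: [0.995, -0.099, -0.0, -0.0]
ft_force: [-0.2, -1.2, -5.8]
finger_gap: 0.0157
```

Run:
```python
from h import *
np.set_printoptions(precision=4,suppress=True)
s=bot.read_state(); E=s['eef_pos'];T=Rn.from_quat(s['ee_rot']).as_matrix(); print(s['time'],E,T[:,0],s['ft_force'],s['ft_torque'],s['finger_gap'])
im,d,p=grab('wrist','w11.png'); 
L=(cloud(p,d)-E)@T
hsv=cv2.cvtColor(im,cv2.COLOR_RGB2HSV)
def bl(im,d,L,c):
  hsv=cv2.cvtColor(im,cv2.COLOR_RGB2HSV)
  for nm,lo,hi in (('orange',(5,170,150),(15,255,255)),('yellow',(20,150,120),(32,255,255)),('red',(0,180,100),(4,255,255))):
    m=cv2.inRange(hsv,lo,hi); n,l,st,_=cv2.connectedComponentsWithStats(m)
    for i in range(1,n):
        k=(l==i)&(d>0)
        if k.sum()<15: continue
        w=L[k]; 
        if abs(np.median(w,0)).max()>.3: continue
        print(c,nm,k.sum(),'tool min',w.min(0),'max',w.max(0),'med',np.median(w,0))
bl(im,d,L,'wrist')
for c in ('side','scene'):
    im,d,p=grab(c,c+'11.png'); L=(cloud(p,d)-E)@T; bl(im,d,L,c)
    im=im[100:300,190:430,::-1]; cv2.imwrite('pics/%s11c.png'%c,cv2.resize(im,None,fx=2.5,fy=2.5,interpolation=cv2.INTER_CUBIC))
```

```text
15.075 [ 0.5613 -0.2174  0.2981] [ 0.9804 -0.197  -0.    ] [-0.183  -1.2249 -5.8494] [-0.093  -0.0767 -0.0123] 0.015711811318868216
wrist orange 914 tool min [-0.1101 -0.1236  0.091 ] max [-0.0987 -0.0919  0.1006] med [-0.1036 -0.1086  0.0942]
wrist orange 155 tool min [-0.1094 -0.0131 -0.0517] max [-0.0395  0.0754  0.1001] med [-0.1032  0.069   0.0938]
wrist yellow 99 tool min [-0.15   -0.1005  0.2932] max [-0.1282 -0.0799  0.2978] med [-0.1463 -0.0971  0.2955]
wrist yellow 1193 tool min [-0.0101 -0.0995 -0.0392] max [ 0.0128 -0.0566  0.2976] med [-0.0037 -0.0707 -0.0355]
wrist yellow 992 tool min [ 0.0586 -0.0303  0.2361] max [0.1207 0.0365 0.2686] med [ 0.0807 -0.0094  0.2452]
wrist yellow 115 tool min [-0.1517  0.0527  0.2931] max [-0.1292  0.0759  0.2974] med [-0.1465  0.0712  0.2955]
wrist red 2491 tool min [-0.0063 -0.062  -0.0726] max [ 0.0069 -0.0438 -0.0333] med [-0.0003 -0.0565 -0.0696]
side yellow 58 tool min [-0.0061 -0.0778 -0.0389] max [ 0.0114 -0.0616 -0.0183] med [ 0.0021 -0.074  -0.0304]
side yellow 32 tool min [-0.0076 -0.0765  0.1274] max [ 0.0063 -0.0698  0.1466]
[... 649 characters left out ...]
.0574 -0.0143] med [-0.0067 -0.0728 -0.0275]
scene yellow 106 tool min [ 0.2086 -0.2343  0.1383] max [ 0.2636 -0.2048  0.1429] med [ 0.2339 -0.2201  0.1408]
scene yellow 84 tool min [-0.0127 -0.0775  0.1277] max [ 0.0065 -0.058   0.151 ] med [-0.0083 -0.0733  0.1395]
scene yellow 340 tool min [ 0.0565 -0.0333  0.2332] max [0.1093 0.0188 0.2942] med [ 0.0768 -0.0155  0.2539]
scene yellow 21 tool min [-0.0091  0.0522  0.2918] max [0.0141 0.0751 0.2961] med [0.0064 0.069  0.2937]
scene yellow 19 tool min [-0.1479 -0.1023  0.2927] max [-0.1296 -0.081   0.2973] med [-0.1438 -0.0987  0.2946]
scene red 51 tool min [-0.0065 -0.063  -0.0719] max [ 0.0021 -0.0533 -0.0407] med [-0.0018 -0.0591 -0.0583]
```

View pics/scene11c.png

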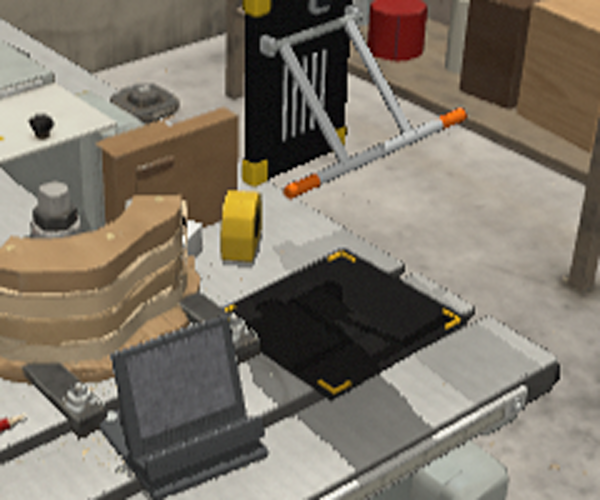

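View pics/side11c.png

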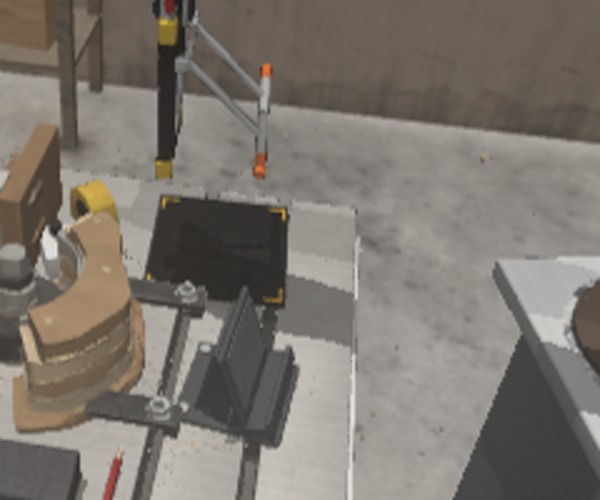

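View pics/w11.png

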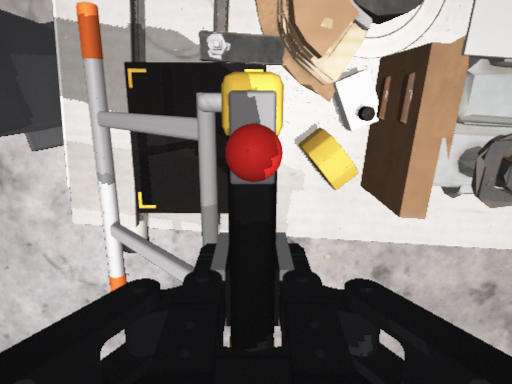

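Run:
```python
from h import *
np.set_printoptions(precision=4,suppress=True)
p=bot.camera_params('scene'); d=np.load('/tmp/scene10.npz')['d']; im=cv2.imread('pics/c10.png')[:,:,::-1]
a=np.deg2rad(-21.6); T=np.array([[np.cos(a),np.sin(a),0],[np.sin(a),-np.cos(a),0],[0,0,-1]]); E=np.array([.4801,.0442,.2774])
def bl(im,d,L,c):
  hsv=cv2.cvtColor(np.ascontiguousarray(im),cv2.COLOR_RGB2HSV)
  for nm,lo,hi in (('orange',(5,170,150),(15,255,255)),('yellow',(20,150,120),(32,255,255))):
    m=cv2.inRange(hsv,lo,hi); n,l,st,_=cv2.connectedComponentsWithStats(m)
    for i in range(1,n):
        k=(l==i)&(d>0)
        if k.sum()<15: continue
        w=L[k]; 
        if abs(np.median(w,0)).max()>.2: continue
        print(c,nm,k.sum(),'tool min',w.min(0),'max',w.max(0),'med',np.median(w,0))
bl(im,d,(cloud(p,d)-E)@T,'c10')
```

```text
c10 orange 90 tool min [-0.1133  0.0651  0.0884] max [-0.1019  0.0948  0.0979] med [-0.1101  0.0802  0.0924]
c10 orange 117 tool min [-0.1147 -0.1259  0.0893] max [-0.1039 -0.0921  0.1002] med [-0.1105 -0.1098  0.0923]
c10 yellow 82 tool min [-0.0115  0.0282 -0.0384] max [-0.0026  0.0452 -0.0145] med [-0.0086  0.0374 -0.0271]
c10 yellow 166 tool min [-0.0114 -0.0768 -0.0387] max [ 0.0065 -0.0578 -0.0141] med [-0.0078 -0.0707 -0.0276]
c10 yellow 65 tool min [-0.0136  0.0279  0.129 ] max [-0.0077  0.045   0.1529] med [-0.0106  0.036   0.1397]
c10 yellow 110 tool min [-0.0136 -0.0759  0.1285] max [ 0.0023 -0.0576  0.1525] med [-0.0102 -0.0701  0.1393]
```

Call:
{"op": "step_arm", "data": {"moves": [[[0,0,5],0,0],[[0,0,12],0,0],[[0,0,20],0,0],[[0,0,25],0,0],[[0,0,25],0,0],[[0,0,20],0,0],[[0,0,12],0,0],[[0,0,8],0,0],[[0,0,5],0,0],[[0,0,3],0,0],[[0,0,2],0,0],[[0,0,0],0,0],[[0,0,0],0,0]]}}

```text
time: 16.85
eef_pos: [0.5615, -0.2175, 0.1613]
ee_rot: [0.995, -0.098, 0.0, 0.0]
ft_force: [-0.6, -0.2, -5.7]
finger_gap: 0.0158
```

```bash
cat >> h.py <<'E'
def bl(im,d,L,c,lim=.3,mn=15):
  hsv=cv2.cvtColor(np.ascontiguousarray(im),cv2.COLOR_RGB2HSV)
  for nm,lo,hi in (('orange',(5,170,150),(15,255,255)),('yellow',(20,150,120),(32,255,255)),('red',(0,180,100),(4,255,255))):
    m=cv2.inRange(hsv,lo,hi); n,l,st,_=cv2.connectedComponentsWithStats(m)
    for i in range(1,n):
        k=(l==i)&(d>0)
        if k.sum()<mn: continue
        w=L[k]
        if abs(np.median(w,0)).max()>lim: continue
        print(c,nm,k.sum(),'min',w.min(0),'max',w.max(0),'med',np.median(w,0))
a_=np.deg2rad(-11.25)
M=np.array([[np.cos(a_),-np.sin(a_),0],[np.sin(a_),np.cos(a_),0],[0,0,1]]); MO=np.array([.4953,-.1898,0])
def mat(W): return (W-MO)@M
E
python3 - <<'E'
from h import *
np.set_printoptions(precision=4,suppress=True)
s=bot.read_state(); print(s['time'],s['eef_pos'],s['ft_force'],s['ft_torque'])
for c in ('scene','side'):
    im,d,p=grab(c,c+'12.png'); bl(im,d,mat(cloud(p,d)),c,.25)
    im=im[100:300,190:430,::-1]; cv2.imwrite('pics/%s12c.png'%c,cv2.resize(im,None,fx=2.5,fy=2.5,interpolation=cv2.INTER_CUBIC))
E
```

```text
16.85 [ 0.5615 -0.2175  0.1613] [-0.582  -0.1501 -5.7182] [-0.0656 -0.0308  0.0652]
scene orange 32 min [-0.0412 -0.108   0.0623] max [-0.0337 -0.0791  0.0717] med [-0.0377 -0.0927  0.0673]
scene orange 52 min [-0.0411  0.0797  0.061 ] max [-0.0313  0.1121  0.0725] med [-0.0373  0.0988  0.0663]
scene yellow 19 min [ 0.0589 -0.0591  0.1752] max [ 0.0656 -0.0435  0.1873] med [ 0.0623 -0.0489  0.182 ]
scene yellow 96 min [0.0593 0.0438 0.1758] max [0.076  0.0637 0.2007] med [0.0639 0.0583 0.1887]
scene yellow 207 min [ 0.1349 -0.0244  0.0046] max [0.1823 0.0185 0.0639] med [0.1505 0.0059 0.0434]
scene yellow 39 min [ 0.0584 -0.0874  0.0021] max [ 0.0798 -0.045   0.0317] med [ 0.0615 -0.0545  0.0164]
scene yellow 73 min [0.0579 0.0427 0.0099] max [0.0775 0.0627 0.0322] med [0.0624 0.0586 0.0215]
scene yellow 23 min [-0.0811 -0.0894  0.0012] max [-0.0597 -0.0624  0.0067] med [-0.0754 -0.0815  0.0039]
scene yellow 21 min [-0.0802  0.0684  0.0015] max [-0.058   0.0875  0.006 ] med [-0.0744  0.085   0.0039]
scene red 48 min [0.0647 0.0393 0.2015] max [0.0734 0.0485 0.2328] med [0.0685 0.0445 0.218 ]
side yellow 38 min [0.0642 0.0491 0.1823] max [0.08   0.0637 0.1998] med [0.0715 0.059  0.1932]
side yellow 112 min [ 0.1363 -0.034   0.0427] max [0.1841 0.0081 0.0646] med [ 0.1585 -0.0095  0.0592]
side yellow 21 min [0.0633 0.0564 0.0162] max [0.0785 0.0624 0.0326] med [0.0693 0.0592 0.0265]
```

View pics/scene12c.png

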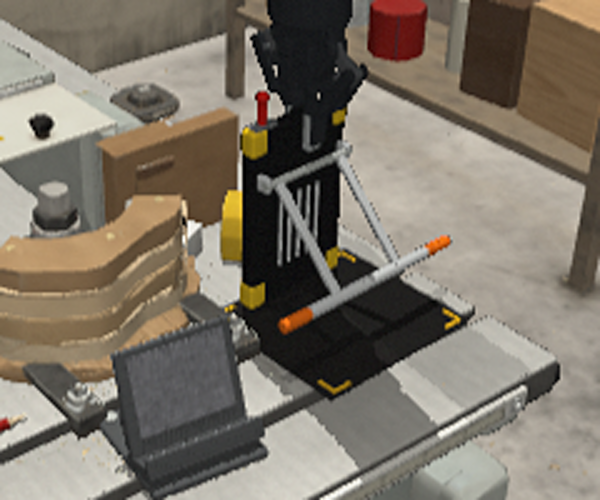

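View pics/side12c.png

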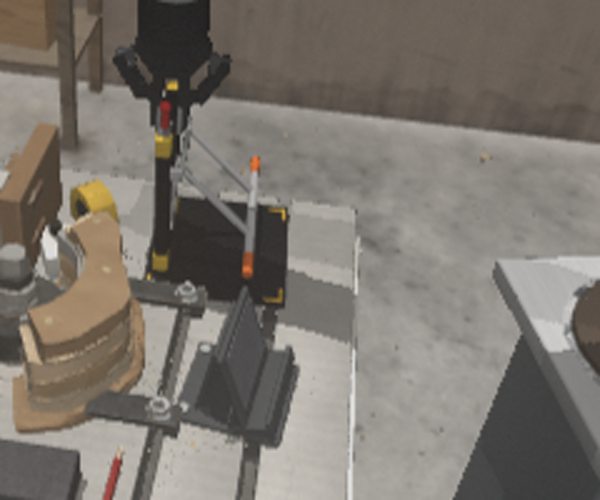

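Call:
{"op": "step_arm", "data": {"moves": [[[0,0,2],0,0],[[0,0,2],0,0],[[0,0,1],0,0],[[0,0,0],0,0]]}}

```text
time: 17.45
eef_pos: [0.5615, -0.2177, 0.1566]
ee_rot: [0.995, -0.099, 0.0, 0.0]
ft_force: [-1.0, -0.2, 0.9]
finger_gap: 0.015
```

Call:
{"op": "step_arm", "data": {"moves": [[[0,0,0],0,0.24],[[0,0,0],0,0.28],[[-2,0,0],0,0.3],[[-3,0,0],0,0.32],[[-4,0,0],0,0.35],[[-5,0,0],0,0.38],[[-5,0,0],0,0.4],[[-5,0,0.5],0,0.42],[[0,0,0],0,0.42]]}}

```text
time: 18.58
eef_pos: [0.5373, -0.2127, 0.1556]
ee_rot: [0.995, -0.099, -0.0, -0.0]
ft_force: [-0.4, 0.1, -0.6]
finger_gap: 0.0357
```

Run:
```python
from h import *
np.set_printoptions(precision=4,suppress=True)
s=bot.read_state(); print(s['time'],s['eef_pos'],s['ft_force'],s['ft_torque'])
for c in ('scene','side'):
    im,d,p=grab(c,c+'13.png'); bl(im,d,mat(cloud(p,d)),c,.25)
    im=im[100:300,190:430,::-1]; cv2.imwrite('pics/%s13c.png'%c,cv2.resize(im,None,fx=2.5,fy=2.5,interpolation=cv2.INTER_CUBIC))
```

```text
18.575 [ 0.5373 -0.2127  0.1556] [-0.3933  0.0945 -0.6232] [-0.0157  0.0582 -0.0683]
scene orange 32 min [-0.0493 -0.1088  0.0386] max [-0.0408 -0.0774  0.0477] med [-0.0462 -0.0944  0.0437]
scene orange 44 min [-0.0488  0.0801  0.0385] max [-0.0398  0.1115  0.0478] med [-0.0457  0.0981  0.044 ]
scene yellow 89 min [0.0252 0.0441 0.1696] max [0.0463 0.0637 0.1929] med [0.0325 0.059  0.1815]
scene yellow 332 min [ 0.129  -0.0374  0.0035] max [0.1808 0.0181 0.0645] med [0.1473 0.0012 0.0454]
scene yellow 32 min [ 0.0546 -0.0909 -0.    ] max [ 0.0815 -0.0426  0.0262] med [ 0.0593 -0.0551  0.012 ]
scene yellow 62 min [0.0547 0.0449 0.0046] max [0.0732 0.0644 0.0298] med [0.0595 0.0593 0.0177]
scene yellow 23 min [-0.0814 -0.0873  0.0004] max [-0.0597 -0.063   0.0067] med [-0.0757 -0.0817  0.0039]
scene yellow 21 min [-0.0777  0.068   0.0011] max [-0.0571  0.0904  0.0065] med [-0.0747  0.0844  0.0035]
scene red 45 min [0.0246 0.0376 0.1959] max [0.0359 0.0483 0.2265] med [0.03   0.0448 0.2132]
side yellow 40 min [0.0311 0.0534 0.1748] max [0.0473 0.0636 0.1941] med [0.0391 0.0595 0.1853]
side yellow 109 min [ 0.1365 -0.0352  0.0455] max [0.1837 0.0073 0.0642] med [ 0.1583 -0.0091  0.0603]
side yellow 25 min [0.0605 0.0501 0.012 ] max [0.0765 0.0636 0.0308] med [0.0693 0.0599 0.0214]
```

View pics/side13c.png

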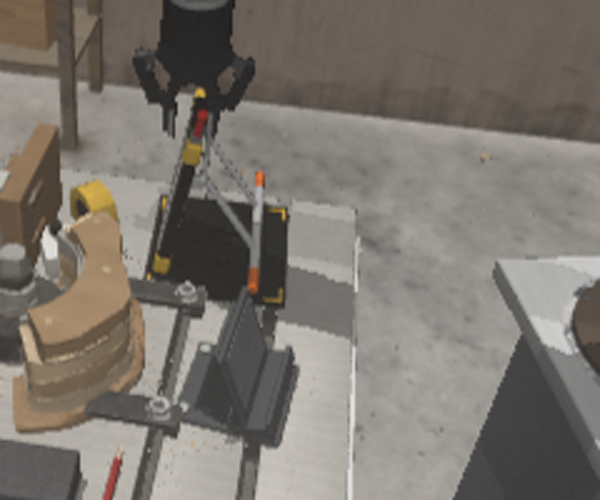

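Call:
{"op": "step_arm", "data": {"moves": [[[-6,0,0.5],0,0.44],[[-6,0,0.5],0,0.46],[[-6,0,0.5],0,0.48],[[-6,0,0.5],0,0.5],[[-5,0,0.5],0,0.52],[[-5,0,0],0,0.52],[[-4,0,0],0,0.52],[[-4,0,0],0,0.53],[[-4,0,0],0,0.54],[[-4,0,0],0,0.55],[[0,0,0],0,0.55]]}}

```text
time: 20.05
eef_pos: [0.4888, -0.203, 0.1533]
ee_rot: [0.995, -0.098, 0.0, 0.0]
ft_force: [0.1, 0.8, -0.6]
finger_gap: 0.0468
```

Run:
```python
from h import *
np.set_printoptions(precision=4,suppress=True)
s=bot.read_state(); print(s['time'],s['eef_pos'],mat(s['eef_pos']),s['ft_force'],s['ft_torque'])
for c in ('scene','side'):
    im,d,p=grab(c,c+'14.png'); bl(im,d,mat(cloud(p,d)),c,.25)
    im=im[100:300,190:430,::-1]; cv2.imwrite('pics/%s14c.png'%c,cv2.resize(im,None,fx=2.5,fy=2.5,interpolation=cv2.INTER_CUBIC))
grab('wrist','w14.png')
```

```text
20.05 [ 0.4888 -0.203   0.1533] [-0.0037 -0.0142  0.1533] [ 0.0702  0.7723 -0.554 ] [-0.0031 -0.0728  0.0408]
scene orange 36 min [-0.056  -0.1063  0.0082] max [-0.0474 -0.0779  0.0173] med [-0.0513 -0.0921  0.0141]
scene orange 56 min [-0.0549  0.0785  0.0074] max [-0.0448  0.1117  0.0187] med [-0.0518  0.0976  0.0137]
scene yellow 76 min [-0.024   0.046   0.1536] max [-0.0001  0.064   0.1813] med [-0.0151  0.0599  0.1692]
scene yellow 339 min [ 0.1265 -0.0339  0.0023] max [0.1804 0.0181 0.066 ] med [0.1465 0.0013 0.0449]
scene yellow 45 min [0.0491 0.0479 0.0078] max [0.0732 0.0636 0.0314] med [0.0587 0.0602 0.0179]
scene yellow 23 min [-0.0821 -0.0866  0.003 ] max [-0.0593 -0.0633  0.0078] med [-0.0764 -0.0807  0.0049]
scene yellow 20 min [-0.0781  0.0684  0.002 ] max [-0.0596  0.0899  0.0069] med [-0.0742  0.0842  0.0038]
scene red 46 min [-0.0341  0.0396  0.1803] max [-0.0183  0.0478  0.2101] med [-0.0275  0.0453  0.2009]
side yellow 20 min [-0.019  -0.0593  0.17  ] max [ 0.001  -0.0439  0.1822] med [-0.0096 -0.0497  0.179 ]
side yellow 47 min [-0.0183  0.0478  0.1603] max [0.0025 0.062  0.1828] med [-0.0069  0.0595  0.1727]
side yellow 104 min [ 0.1376 -0.0338  0.0478] max [0.1833 0.0084 0.0663] med [ 0.1597 -0.0101  0.0603]
side yellow 31 min [0.0572 0.0448 0.0134] max [0.0765 0.0612 0.0335] med [0.0668 0.0585 0.0235]
```

View pics/side14c.png

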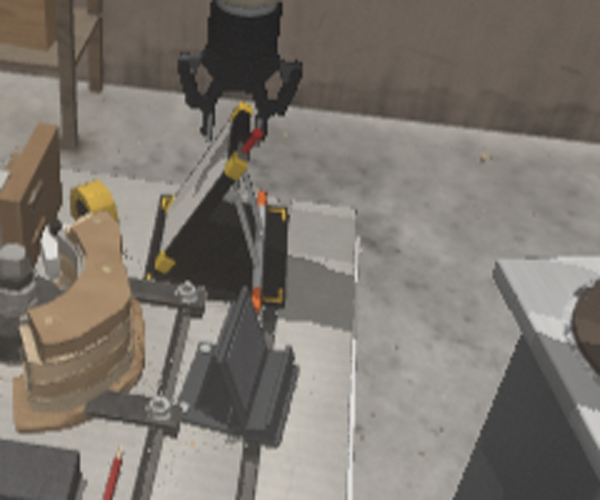

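View pics/w14.png

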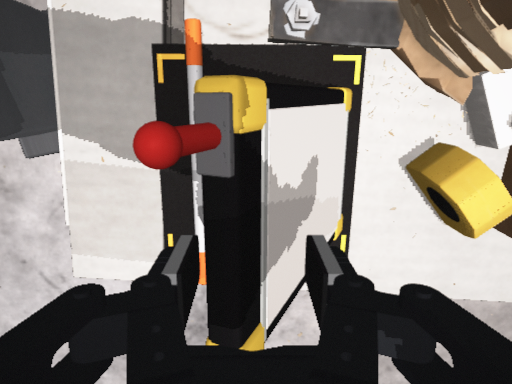

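Call:
{"op": "step_arm", "data": {"moves": [[[-2,0,0],0,0.58],[[-2,0,0],0,0.62],[[0,0,0],0,0.68],[[0,0,0],0,0.75],[[0,0,0],0,0.85],[[0,0,0],0,0.85]]}}

```text
time: 20.95
eef_pos: [0.4849, -0.2022, 0.1531]
ee_rot: [0.995, -0.098, 0.0, 0.0]
ft_force: [-0.1, 0.2, -1.0]
finger_gap: 0.0725
```

Run:
```python
from h import *
np.set_printoptions(precision=4,suppress=True)
s=bot.read_state(); print(s['time'],s['eef_pos'],mat(s['eef_pos']),s['ft_force'],s['ft_torque'])
for c in ('scene','side'):
    im,d,p=grab(c,c+'15.png'); bl(im,d,mat(cloud(p,d)),c,.25)
grab('wrist','w15.png')
```

```text
20.95 [ 0.4849 -0.2022  0.1531] [-0.0078 -0.0142  0.1531] [-0.1307  0.2224 -0.9791] [-0.0479 -0.0054 -0.0097]
scene orange 36 min [-0.0556 -0.106   0.0081] max [-0.0453 -0.0781  0.0176] med [-0.0514 -0.0931  0.0136]
scene orange 56 min [-0.0559  0.0785  0.0092] max [-0.0437  0.1113  0.0178] med [-0.0514  0.0972  0.0134]
scene yellow 80 min [-0.0238  0.0457  0.1555] max [-0.0014  0.0635  0.1804] med [-0.0144  0.06    0.1684]
scene yellow 338 min [ 0.1268 -0.0319  0.0007] max [0.1814 0.0173 0.0659] med [0.1464 0.0013 0.0451]
scene yellow 45 min [0.0499 0.0462 0.0092] max [0.0733 0.0642 0.03  ] med [0.0594 0.0602 0.0179]
scene yellow 23 min [-0.0808 -0.0898  0.001 ] max [-0.0583 -0.0628  0.006 ] med [-0.0762 -0.083   0.0035]
scene yellow 20 min [-0.0786  0.0681  0.0021] max [-0.0574  0.09    0.0062] med [-0.0749  0.0836  0.0035]
scene red 45 min [-0.0338  0.0399  0.181 ] max [-0.0177  0.0495  0.2102] med [-0.0277  0.0451  0.2019]
side yellow 19 min [-0.019  -0.0579  0.1689] max [ 0.001  -0.0436  0.1836] med [-0.0094 -0.0508  0.1791]
side yellow 50 min [-0.0183  0.0403  0.1601] max [0.0025 0.0636 0.1818] med [-0.0067  0.0588  0.1733]
side yellow 107 min [ 0.1367 -0.0345  0.0442] max [0.1825 0.0094 0.0652] med [ 0.1586 -0.0093  0.0598]
side yellow 30 min [0.0573 0.0522 0.0128] max [0.0757 0.062  0.0323] med [0.0667 0.0592 0.0233]
```

View pics/w15.png

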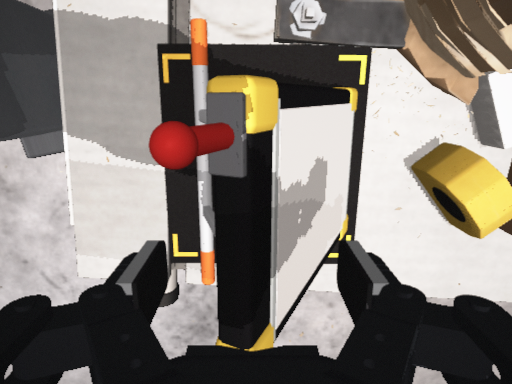

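Call:
{"op": "step_arm", "data": {"moves": [[[0,0,-15],0,0.85],[[0,0,-35],0,0.85],[[0,0,-45],0,0.85],[[0,-10,-25],0,0.7],[[-14,-38,0],0,0.5],[[-14,-38,0],0,0.5],[[-14,-38,0],0,0.5],[[0,0,0],0,0.5],[[0,0,0],0,0.5]], "grip_force": 20}}

```text
time: 22.22
eef_pos: [0.4682, -0.073, 0.2739]
ee_rot: [0.995, -0.099, 0.001, 0.0]
ft_force: [0.1, -0.7, 0.5]
finger_gap: 0.043
```

Run:
```python
from h import *
np.set_printoptions(precision=4,suppress=True)
s=bot.read_state(); print(s['time'],s['eef_pos'],mat(s['eef_pos']),s['ft_force'])
for c in ('wrist','scene','side'):
    im,d,p=grab(c,c+'16.png'); W=mat(cloud(p,d)); bl(im,d,W,c,.25)
    if c!='scene':
        # light face plane fit
        hsv=cv2.cvtColor(im,cv2.COLOR_RGB2HSV)
        m=(d>0)&(abs(W[...,1])<.055)&(W[...,2]>.02)&(W[...,2]<.19)&(W[...,0]>-.03)&(W[...,0]<.1)&(hsv[...,1]<60)&(hsv[...,2]>110)
        P=W[m]; 
        if len(P)>50:
            c0=np.median(P,0); u,sv,vt=np.linalg.svd(P-c0,full_matrices=False); n=vt[2]; r=abs((P-c0)@n); P=P[r<.004]; c0=P.mean(0); u,sv,vt=np.linalg.svd(P-c0,full_matrices=False); n=vt[2]*np.sign(vt[2][0]); print('plane',len(P),c0,n,'lean',np.degrees(np.arcsin(n[2])),'yaw',np.degrees(np.arctan2(n[1],n[0])),sv)
```

```text
22.225 [ 0.4682 -0.073   0.2739] [-0.0494  0.1092  0.2739] [ 0.0843 -0.6713  0.5326]
wrist orange 261 min [-0.0542  0.0776  0.0078] max [-0.0434  0.1097  0.0161] med [-0.0494  0.094   0.0136]
wrist orange 134 min [-0.0548 -0.1112 -0.    ] max [-0.0426 -0.0802  0.0162] med [-0.0495 -0.0947  0.0133]
wrist yellow 102 min [-0.0803  0.0639  0.0008] max [-0.0579  0.0871  0.0049] med [-0.0752  0.0819  0.0026]
wrist yellow 18 min [0.0613 0.0767 0.0006] max [0.0788 0.082  0.0044] med [0.0716 0.0814 0.0023]
wrist yellow 124 min [0.051  0.0391 0.0019] max [0.0783 0.0614 0.0334] med [0.065  0.0593 0.0231]
wrist yellow 1034 min [ 0.003  -0.0582  0.0102] max [0.2119 0.1218 0.3259] med [ 0.147  -0.0009  0.0509]
wrist yellow 186 min [-0.0288  0.0544  0.1565] max [-0.0118  0.1079  0.2779] med [-0.0172  0.0598  0.1743]
wrist yellow 58 min [-0.0807 -0.0889  0.0003] max [-0.0589 -0.0667  0.0041] med [-0.0763 -0.0847  0.0026]
wrist red 389 min [-0.0353  0.0143  0.1723] max [-0.0149  0.0482  0.2095] med [-0.0264  0.044   0.2048]
plane 35 [-0.0163  0.0451  0.1243] [ 0.9527  0.1609 -0.2578] lean -14.9403455
[... 928 characters left out ...]
3] max [-0.0167  0.0493  0.2101] med [-0.0272  0.045   0.1997]
side orange 18 min [-0.0493  0.0808  0.0129] max [-0.0427  0.1074  0.018 ] med [-0.046   0.093   0.0157]
side yellow 21 min [-0.019  -0.0579  0.1687] max [0.0013 0.1175 0.2858] med [-0.0094 -0.0502  0.1793]
side yellow 48 min [-0.0183  0.0459  0.1596] max [0.0025 0.0625 0.1821] med [-0.0067  0.0587  0.1734]
side yellow 103 min [ 0.1374 -0.0325  0.0477] max [0.1832 0.0088 0.0676] med [ 0.1587 -0.009   0.0605]
side yellow 31 min [0.0572 0.0428 0.0124] max [0.0764 0.0617 0.032 ] med [0.0669 0.0584 0.0225]
plane 148 [ 0.0575 -0.0093  0.0537] [0.8951 0.0044 0.4459] lean 26.480947172618336 yaw 0.28230934831195886 [0.3707 0.231  0.005 ]
```

View pics/wrist16.png

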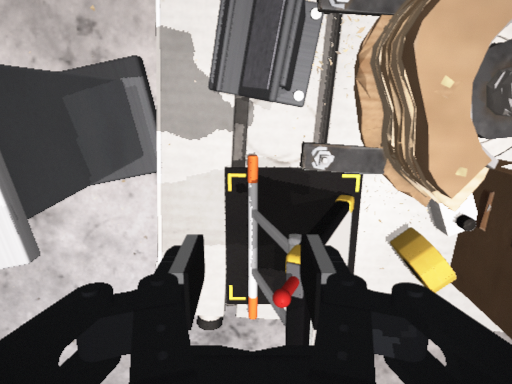

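Call:
{"op": "step_arm", "data": {"moves": [[[0,-1,50],0,0.5],[[0,0,60],0,0.5],[[0,0,60],0,0.5],[[0,0,45],0,0.5],[[0,0,25],0,0.45],[[0,0,15],0,0.4],[[0,0,5],0,0.4],[[0,0,5],0,0.4],[[0,0,0],0,0.4]], "grip_force": 20}}

```text
time: 23.5
eef_pos: [0.4686, -0.0715, 0.0086]
ee_rot: [0.995, -0.098, 0.0, -0.0]
ft_force: [-0.6, 0.6, -0.3]
finger_gap: 0.0341
```

Run:
```python
from h import *
np.set_printoptions(precision=4,suppress=True)
s=bot.read_state(); print(s['time'],s['eef_pos'],mat(s['eef_pos']),s['ft_force'])
for c in ('wrist','scene'):
    im,d,p=grab(c,c+'17.png'); W=mat(cloud(p,d)); bl(im,d,W,c,.2)
```

```text
23.5 [ 0.4686 -0.0715  0.0086] [-0.0493  0.1108  0.0086] [-0.5991  0.5644 -0.2959]
wrist orange 1559 min [-0.0544  0.0772  0.0005] max [-0.0425  0.1105  0.016 ] med [-0.0489  0.0943  0.0138]
wrist yellow 117 min [-0.0706  0.0812  0.0013] max [-0.0575  0.0873  0.004 ] med [-0.0639  0.0845  0.0026]
wrist yellow 40 min [0.0775 0.0628 0.0015] max [0.0803 0.073  0.0039] med [0.0788 0.0667 0.0027]
wrist yellow 25 min [-0.0774  0.0637  0.001 ] max [-0.0624  0.1283  0.0844] med [-0.0763  0.0658  0.0028]
scene orange 36 min [-0.0554 -0.1093  0.0081] max [-0.0467 -0.0778  0.018 ] med [-0.0522 -0.0924  0.0139]
scene yellow 47 min [-0.0236 -0.059   0.1572] max [-0.0099 -0.0407  0.1822] med [-0.0177 -0.0483  0.1763]
scene yellow 307 min [ 0.1285 -0.0262  0.0028] max [0.1779 0.0182 0.0649] med [0.1473 0.0021 0.0425]
scene yellow 26 min [-0.0823 -0.0929 -0.002 ] max [-0.0547 -0.0635  0.0068] med [-0.0754 -0.0818  0.0036]
scene yellow 27 min [-0.0807  0.0651  0.0015] max [-0.0596  0.0903  0.0064] med [-0.0755  0.084   0.0041]
```

View pics/wrist17.png

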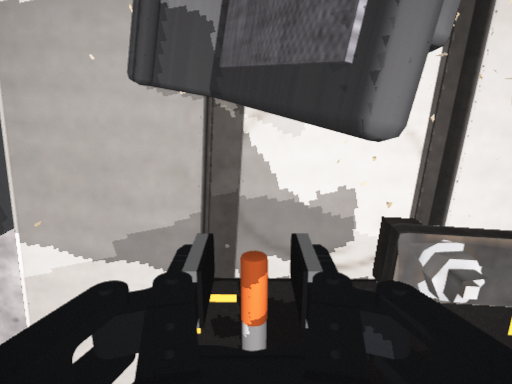

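View pics/scene17.png

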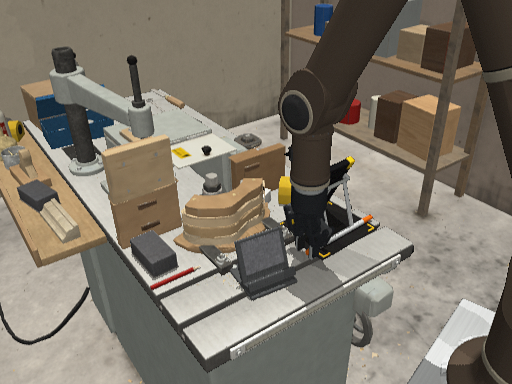

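Call:
{"op": "step_arm", "data": {"moves": [[[0,2,5],0,0.4],[[0,0,0],0,0.25],[[0,0,0],0,0.1],[[0,0,0],0,0],[[0,0,0],0,0],[[0,0,0],0,0]], "grip_force": 20}}

```text
time: 24.35
eef_pos: [0.4677, -0.0735, 0.0031]
ee_rot: [0.995, -0.099, -0.0, 0.0]
ft_force: [-1.2, -0.3, 0.6]
finger_gap: 0.0107
```

Call:
{"op": "step_arm", "data": {"moves": [[[-2,0,0],0,0],[[-2,0,0],0,0],[[-2,0,0],0,0],[[-2,0,0],0,0],[[-2,0,0],0,0],[[-2,0,0],0,0],[[0,0,0],0,0]]}}

```text
time: 25.22
eef_pos: [0.4558, -0.0709, 0.0031]
ee_rot: [0.995, -0.098, -0.0, -0.0]
ft_force: [0.4, -0.5, 0.1]
finger_gap: 0.0105
```

```bash
cat >> h.py <<'E'
def face(im,d,W):
    hsv=cv2.cvtColor(im,cv2.COLOR_RGB2HSV)
    m=(d>0)&(abs(W[...,1])<.055)&(W[...,2]>.02)&(W[...,2]<.19)&(W[...,0]>-.04)&(W[...,0]<.1)&(hsv[...,1]<60)&(hsv[...,2]>110)
    P=W[m]
    if len(P)<50: print('face',len(P)); return
    c0=np.median(P,0); vt=np.linalg.svd(P-c0,full_matrices=False)[2]; r=abs((P-c0)@vt[2]); P=P[r<.004]; c0=P.mean(0); u,sv,vt=np.linalg.svd(P-c0,full_matrices=False); n=vt[2]*np.sign(vt[2][0]); print('face',len(P),c0,'lean',np.degrees(np.arcsin(n[2])),'yaw',np.degrees(np.arctan2(n[1],n[0])),sv)
E
python3 - <<'E'
from h import *
np.set_printoptions(precision=4,suppress=True)
s=bot.read_state(); print(s['time'],s['eef_pos'],mat(s['eef_pos']),s['ft_force'])
for c in ('scene','side'):
    im,d,p=grab(c,c+'18.png'); W=mat(cloud(p,d)); bl(im,d,W,c,.12); 
    if c=='side': face(im,d,W)
E
```

```text
25.225 [ 0.4558 -0.0709  0.0031] [-0.062   0.1089  0.0031] [ 0.4325 -0.4904  0.1041]
scene orange 38 min [-0.0666 -0.11    0.0071] max [-0.0572 -0.0802  0.0179] med [-0.0625 -0.0937  0.0136]
scene yellow 17 min [0.0574 0.0586 0.0057] max [0.0703 0.0648 0.0219] med [0.0615 0.0628 0.0144]
scene yellow 22 min [-0.0815 -0.0884 -0.0002] max [-0.0657 -0.0613  0.0074] med [-0.0764 -0.0794  0.0039]
scene yellow 18 min [-0.0804  0.0707  0.0016] max [-0.0683  0.0898  0.0072] med [-0.0771  0.0823  0.0045]
side yellow 32 min [0.0545 0.0472 0.0132] max [0.0737 0.0649 0.0352] med [0.0647 0.0606 0.0233]
face 479 [0.0321 0.0021 0.0962] lean 28.191434761981686 yaw 0.8267463775323345 [1.0051 0.6366 0.0133]
```

Call:
{"op": "step_arm", "data": {"moves": [[[0,0,0],0,0.2],[[0,0,0],0,0.4],[[0,-1,0],0,0.4],[[0,-2,-15],0,0.4],[[0,-3,-35],0,0.4],[[0,0,-60],0,0.4],[[0,0,-60],0,0.2],[[0,0,-60],0,0],[[0,0,-50],0,0],[[0,0,0],0,0],[[0,0,0],0,0]]}}

```text
time: 26.7
eef_pos: [0.4566, -0.065, 0.2833]
ee_rot: [0.995, -0.098, 0.0, -0.0]
ft_force: [0.2, -0.4, -0.6]
finger_gap: -0.0001
```

Run:
```python
from h import *
np.set_printoptions(precision=4,suppress=True)
s=bot.read_state(); print(s['time'],s['eef_pos'],mat(s['eef_pos']),s['ft_force'],s['finger_gap'])
for c in ('wrist','scene','side'):
    im,d,p=grab(c,c+'19.png'); W=mat(cloud(p,d)); bl(im,d,W,c,.22); 
    if c=='side': face(im,d,W)
    r=bot.recognise(c,'toggle_tip'); print([ (round(q['confidence'],2),mat(c2w(p,q['point']))) for q in r[:2]])
    r=bot.recognise(c,'stand_foot'); print([ (round(q['confidence'],2),mat(c2w(p,q['point']))) for q in r[:1]])
```

```text
26.7 [ 0.4566 -0.065   0.2833] [-0.0623  0.1149  0.2833] [ 0.1651 -0.3712 -0.5802] -6.538637935674578e-05
wrist orange 247 min [-0.0675  0.0779  0.0006] max [-0.0563  0.1103  0.0158] med [-0.0626  0.0939  0.0136]
wrist yellow 61 min [-0.0803  0.064  -0.    ] max [-0.0687  0.087   0.01  ] med [-0.0765  0.0788  0.0024]
wrist yellow 19 min [0.0602 0.0789 0.0012] max [0.0785 0.0855 0.0038] med [0.0683 0.0813 0.0022]
wrist yellow 123 min [0.0489 0.04   0.0006] max [0.0771 0.0628 0.0317] med [0.0625 0.0606 0.0234]
wrist yellow 1024 min [ 0.1283 -0.0472  0.0181] max [0.2113 0.017  0.0617] med [ 0.1473 -0.0011  0.0513]
wrist yellow 509 min [-0.0305  0.0407  0.153 ] max [-0.0042  0.0621  0.1784] med [-0.0168  0.0589  0.1706]
wrist yellow 20 min [-0.0318 -0.0636  0.0013] max [0.0786 0.1274 0.3306] med [ 0.0752 -0.0526  0.0089]
wrist red 45 min [-0.0276  0.0401  0.1782] max [-0.0222  0.0463  0.1868] med [-0.0252  0.0444  0.1822]
[(0.53, array([ 0.1452, -0.0051,  0.0495])), (0.38, array([-0.0274,  0.0438,  0.1793]))]
[(0.58, array([-0.0503,  0.0405,  0.0153]))]
scene orange 37 min [-0.0667 -0.11
[... 957 characters left out ...]
rray([-0.0493,  0.0121,  0.0353]))]
side orange 26 min [-0.0636  0.0784  0.0133] max [-0.0543  0.1089  0.018 ] med [-0.06    0.0925  0.0154]
side yellow 21 min [-0.0251 -0.0606  0.1658] max [-0.0048 -0.04    0.1807] med [-0.0155 -0.0495  0.1762]
side yellow 49 min [-0.0266  0.0444  0.1584] max [-0.0053  0.0636  0.1791] med [-0.0139  0.059   0.1703]
side yellow 105 min [ 0.138  -0.0352  0.047 ] max [0.1832 0.0066 0.0647] med [ 0.1591 -0.0101  0.0605]
side yellow 29 min [0.0542 0.05   0.0129] max [0.0728 0.0647 0.0319] med [0.0656 0.0608 0.0241]
face 203 [ 0.0521 -0.0071  0.0588] lean 29.0378805350821 yaw 1.3214330017346185 [0.4465 0.3395 0.0149]
[]
[(0.72, array([-0.0518,  0.037 ,  0.0145]))]
```

View pics/wrist19.png

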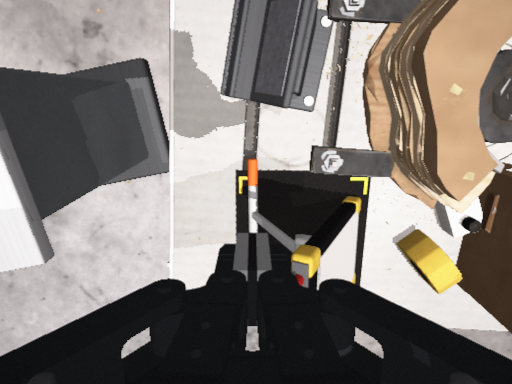

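View pics/side19.png

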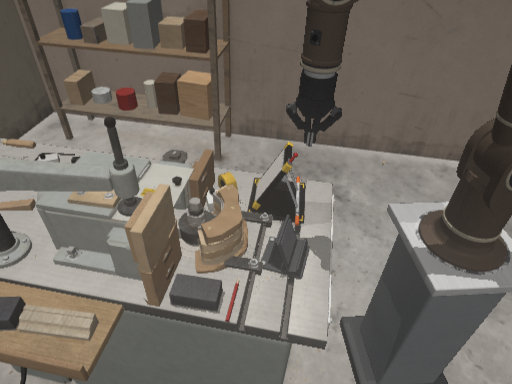

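Call:
{"op": "step_arm", "data": {"moves": [[[10,10,10],0,0],[[13,20,30],0,0],[[0,0,35],0,0],[[0,0,18],0,0],[[0,10,0],0,0],[[0,4,0],0,0],[[0,0,0],0,0],[[0,0,0],0,0]]}}

```text
time: 28.15
eef_pos: [0.4715, -0.1128, 0.1908]
ee_rot: [0.995, -0.098, 0.001, -0.0]
ft_force: [0.6, -0.3, 0.4]
finger_gap: 0.0
```

```bash
cat > tg.py <<'E'
from h import *
import sys
np.set_printoptions(precision=4,suppress=True)
k=sys.argv[1]
s=bot.read_state(); print(s['time'],mat(s['eef_pos']),s['ft_force'],s['finger_gap'])
im,d,p=grab('scene','c%s.png'%k); W=mat(cloud(p,d)); bl(im,d,W,'scene',.12,8)
a=cv2.resize(im[170:260,280:370,::-1],None,fx=5.5,fy=5.5,interpolation=cv2.INTER_CUBIC)
im,d,p=grab('wrist','w%s.png'%k); W=mat(cloud(p,d)); bl(im,d,W,'wrist',.12,8)
b=im[:,:,::-1]
cv2.imwrite('pics/c%sc.png'%k,a)
E
python3 tg.py 20
```

```text
28.15 [-0.0383  0.0709  0.1908] [ 0.5593 -0.2736  0.4   ] 3.4892942339225454e-05
scene orange 37 min [-0.0669 -0.1072  0.0069] max [-0.0565 -0.0793  0.0177] med [-0.0622 -0.0936  0.0139]
scene orange 53 min [-0.0675  0.0765  0.0069] max [-0.0594  0.1103  0.0182] med [-0.0643  0.0954  0.0132]
scene yellow 8 min [ 0.0616 -0.088   0.0016] max [ 0.0752 -0.0819  0.0053] med [ 0.0668 -0.0855  0.004 ]
scene yellow 43 min [0.0488 0.0514 0.0045] max [0.071  0.0644 0.0312] med [0.0577 0.0616 0.0183]
scene yellow 21 min [-0.0818 -0.0876  0.0008] max [-0.065  -0.0642  0.0062] med [-0.0759 -0.0791  0.0039]
scene yellow 18 min [-0.0797  0.0681  0.0016] max [-0.0684  0.0857  0.0048] med [-0.0756  0.0814  0.004 ]
wrist orange 382 min [-0.0679  0.0777  0.0075] max [-0.0565  0.1101  0.0161] med [-0.0618  0.0955  0.0136]
wrist yellow 88 min [-0.0798  0.0646  0.0009] max [-0.069   0.0871  0.0069] med [-0.0766  0.082   0.0027]
wrist yellow 21 min [0.0602 0.0836 0.0012] max [0.0775 0.0857 0.004 ] med [0.0684 0.0855 0.0028]
wrist yellow 20 min [0.0622 0.0776 0.001 ] max [0.0787 0.0818 0.0038] med [0.071  0.0815 0.0025]
wrist yellow 12 min [0.0785 0.0637 0.0008] max [0.083  0.0717 0.0037] med [0.0821 0.0663 0.0027]
wrist yellow 194 min [0.0483 0.0412 0.0006] max [0.0777 0.0626 0.0321] med [0.063  0.0607 0.0231]
wrist yellow 9 min [ 0.0727 -0.0558  0.0016] max [ 0.0784 -0.0477  0.0151] med [ 0.0779 -0.0513  0.0027]
```

View pics/c20c.png

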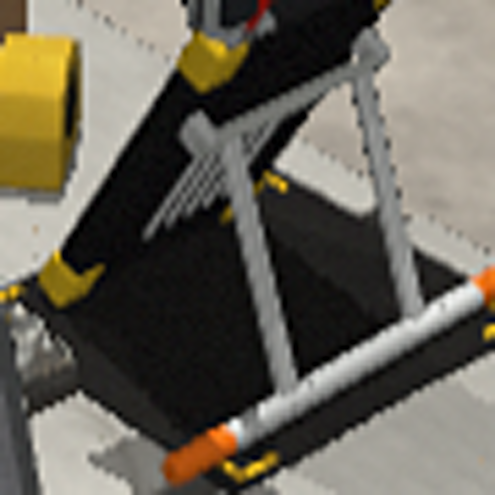

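View pics/w20.png

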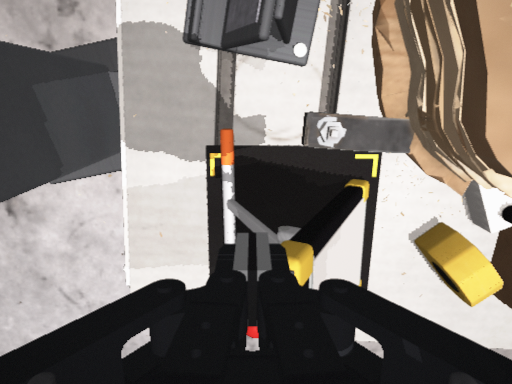

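```bash
cat > tg.py <<'E'
from h import *
import sys
np.set_printoptions(precision=4,suppress=True)
k=sys.argv[1]
s=bot.read_state(); print(s['time'],mat(s['eef_pos']),s['ft_force'],s['finger_gap'])
B=M@np.array([-.039,.044,.199])+MO
o=[]
for c in ('scene','side'):
    im,d,p=grab(c,c+k+'.png'); u,v=proj(p,B).astype(int)
    o.append(cv2.resize(np.ascontiguousarray(im[v-25:v+25,u-25:u+25,::-1]),(390,390),interpolation=cv2.INTER_CUBIC))
    hsv=cv2.cvtColor(im,cv2.COLOR_RGB2HSV); m=((cv2.inRange(hsv,(0,150,70),(5,255,255))|cv2.inRange(hsv,(175,150,70),(180,255,255)))>0)&(d>0); W=mat(cloud(p,d))
    m&=np.linalg.norm(W-[-.033,.042,.19],axis=2)<.04
    if m.sum(): print(c,m.sum(),W[m].min(0),W[m].max(0),np.median(W[m],0))
    if c=='side': face(im,d,W)
cv2.imwrite('pics/t%s.png'%k,np.hstack(o))
E
python3 tg.py 21
```

```text
28.25 [-0.0385  0.0711  0.1905] [ 0.4745 -0.5854  0.6156] -0.0003720901235549665
scene 31 [-0.0432  0.0166  0.1762] [-0.0172  0.0486  0.2054] [-0.0377  0.044   0.2001]
face 197 [ 0.0511 -0.0118  0.0609] lean 28.36873396703202 yaw 0.727680547138753 [0.481  0.2843 0.007 ]
```

View pics/t21.png

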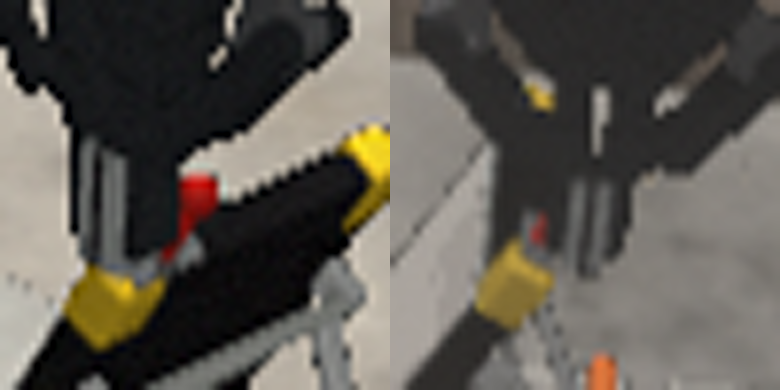

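Call:
{"op": "step_arm", "data": {"moves": [[[0,4,0],0,0],[[0,4,0],0,0],[[0,3,0],0,0],[[0,0,0],0,0]]}}

```text
time: 28.85
eef_pos: [0.4689, -0.1239, 0.1901]
ee_rot: [0.995, -0.099, -0.0, 0.0]
ft_force: [0.0, 0.2, 0.1]
finger_gap: 0.0001
```

```bash
python3 tg.py 22
```

```text
28.85 [-0.0388  0.0594  0.1901] [0.0294 0.2278 0.1341] 5.325151900888165e-05
scene 4 [-0.0427  0.0397  0.1975] [-0.0398  0.0427  0.2036] [-0.042   0.0416  0.2022]
side 2 [-0.0223  0.0438  0.1848] [-0.0221  0.0489  0.1851] [-0.0222  0.0464  0.185 ]
face 238 [ 0.0483 -0.0101  0.0662] lean 28.276756724235074 yaw 0.774890880742833 [0.5742 0.335  0.0081]
```

View pics/t22.png

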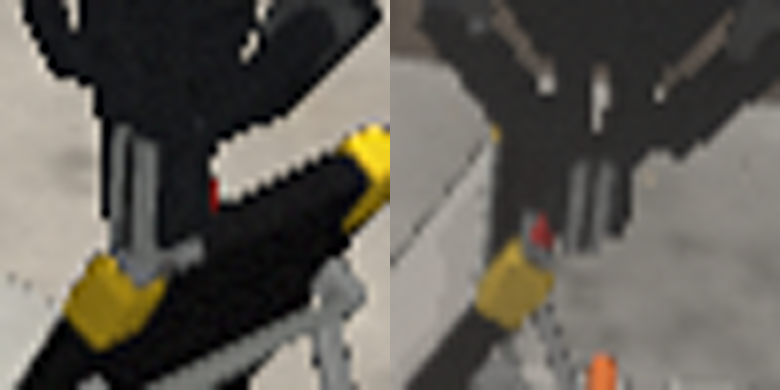

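Call:
{"op": "step_arm", "data": {"moves": [[[0,2,0],0,0],[[0,2,0],0,0],[[0,2,0],0,0],[[0,0,0],0,0]]}}

```text
time: 29.45
eef_pos: [0.4678, -0.1296, 0.1901]
ee_rot: [0.995, -0.099, 0.0, -0.0]
ft_force: [-0.1, 0.3, 0.7]
finger_gap: -0.0001
```

```bash
python3 tg.py 23
```

```text
29.45 [-0.0387  0.0537  0.1901] [-0.0571  0.2565  0.6661] -0.00014560030337475938
scene 1 [-0.0403  0.0336  0.1993] [-0.0403  0.0336  0.1993] [-0.0403  0.0336  0.1993]
side 4 [-0.0252  0.0417  0.1804] [-0.0221  0.0433  0.1844] [-0.0236  0.0424  0.1824]
face 206 [ 0.0499 -0.0129  0.0631] lean 28.188309158383653 yaw 0.7138807946040302 [0.5156 0.2971 0.0074]
```

View pics/t23.png

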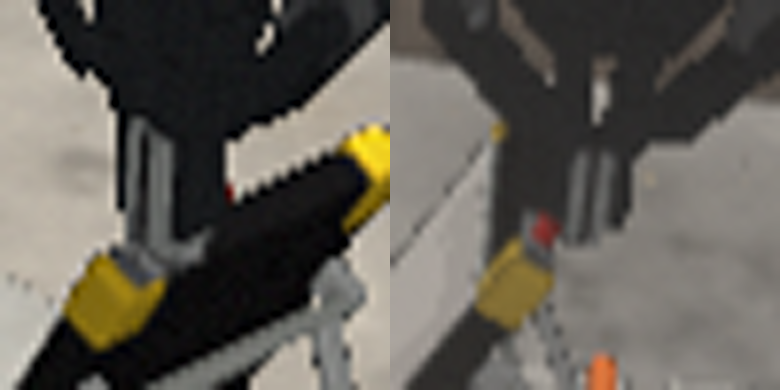

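Call:
{"op": "step_arm", "data": {"moves": [[[0,2,0],0,0],[[0,2,0],0,0],[[0,1,0],0,0],[[0,0,0],0,0],[[0,0,0],0,0],[[0,0,0],0,0]]}}

```text
time: 30.3
eef_pos: [0.4669, -0.1343, 0.1901]
ee_rot: [0.995, -0.098, 0.0, -0.0]
ft_force: [0.9, 1.4, 0.5]
finger_gap: -0.0002
```

```bash
python3 tg.py 24
```

```text
30.3 [-0.0387  0.0489  0.1901] [0.8737 1.4447 0.5358] -0.00019432035704716695
scene 3 [-0.0519  0.0421  0.1766] [-0.0246  0.0437  0.2076] [-0.0266  0.0431  0.1771]
side 5 [-0.0273  0.0386  0.1844] [-0.0219  0.0434  0.1877] [-0.0245  0.0427  0.185 ]
face 197 [ 0.0498 -0.0151  0.0635] lean 28.198601419155278 yaw 0.712354527213885 [0.5085 0.2745 0.0071]
```

View pics/t24.png

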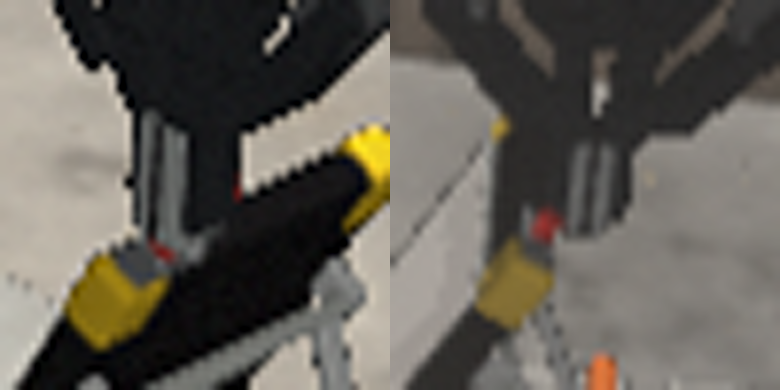

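Call:
{"op": "step_arm", "data": {"moves": [[[0,1.5,0],0,0],[[0,0,0],0,0],[[0,0,0],0,0],[[0,0,0],0,0],[[0,0,0],0,0]]}}

```text
time: 31.02
eef_pos: [0.4665, -0.1358, 0.1901]
ee_rot: [0.995, -0.098, 0.0, -0.0]
ft_force: [1.4, 1.0, 0.6]
finger_gap: -0.0003
```

```bash
python3 tg.py 25
```

```text
31.025 [-0.0388  0.0473  0.1901] [1.3849 1.016  0.5627] -0.0002751674258190736
scene 3 [-0.0273  0.0429  0.1771] [-0.0252  0.0439  0.1796] [-0.0252  0.0438  0.1776]
side 7 [-0.0273  0.0378  0.1816] [-0.0216  0.0429  0.1885] [-0.0243  0.0393  0.1858]
face 242 [ 0.0479 -0.0106  0.067 ] lean 28.231774719511858 yaw 0.791290481359465 [0.5837 0.3385 0.0079]
```

View pics/t25.png

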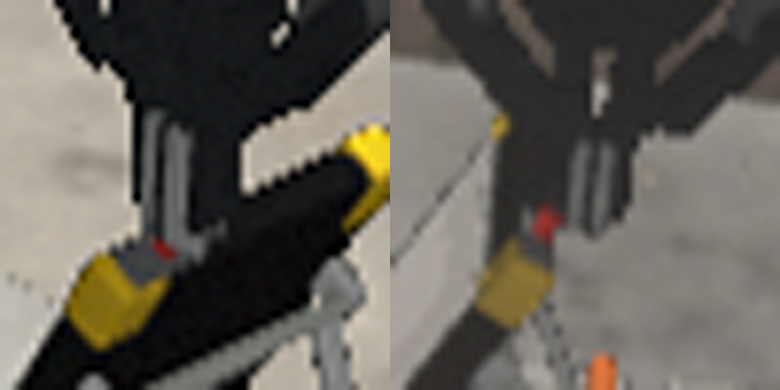

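Call:
{"op": "step_arm", "data": {"moves": [[[0,0,0],0,0],[[0,0,0],0,0],[[0,0,0],0,0],[[0,0,0],0,0],[[0,-4,0],0,0],[[0,-6,0],0,0],[[0,-10,0],0,0],[[0,-20,0],0,0],[[0,-40,0],0,0],[[0,-30,-40],0,0],[[0,0,0],0,0],[[0,0,0],0,0]]}}

```text
time: 32.62
eef_pos: [0.4878, -0.028, 0.2298]
ee_rot: [0.995, -0.098, -0.0, 0.0]
ft_force: [0.1, -0.6, 0.0]
finger_gap: -0.0004
```

```bash
python3 tg.py 26
python3 - <<'E'
from h import *
np.set_printoptions(precision=4,suppress=True)
for c in ('scene','side','wrist'):
    im,d,p=grab(c,c+'27.png'); W=mat(cloud(p,d)); bl(im,d,W,c,.2)
E
```

```text
32.625 [-0.0389  0.1572  0.2298] [ 0.0655 -0.5893  0.0226] -0.0004155283077841312
scene 48 [-0.0435  0.0184  0.1772] [-0.0188  0.0496  0.2065] [-0.0345  0.0453  0.1925]
side 2 [-0.0224  0.0427  0.1834] [-0.0221  0.0464  0.1841] [-0.0223  0.0446  0.1837]
face 218 [ 0.0511 -0.0085  0.0609] lean 28.246234896263648 yaw 0.6024274730569044 [0.4984 0.3217 0.0082]
scene orange 37 min [-0.0667 -0.1074  0.008 ] max [-0.0564 -0.0806  0.0167] med [-0.0628 -0.0942  0.0138]
scene orange 60 min [-0.0686  0.0797  0.0086] max [-0.0582  0.1114  0.0171] med [-0.0647  0.0962  0.0143]
scene yellow 41 min [-0.0296 -0.0588  0.1551] max [-0.0156 -0.0423  0.178 ] med [-0.0234 -0.0488  0.1741]
scene yellow 72 min [-0.0311  0.0472  0.154 ] max [-0.0073  0.0635  0.1777] med [-0.0214  0.0609  0.1671]
scene yellow 336 min [ 0.1278 -0.0314  0.0007] max [0.1862 0.0193 0.0656] med [0.1471 0.0011 0.0449]
scene yellow 43 min [0.0463 0.051  0.0058] max [0.0703 0.066  0.0316] med [0.0568 0.0619 0.0189]
scene yellow 21 min [-0.0816 -0.0877  0.0018] max [-0.0657 -0.064   0.0073] med [-0.0767 -0.0774  0.0039]
scene yellow 
[... 410 characters left out ...]
 yellow 104 min [ 0.1375 -0.0338  0.0487] max [0.1832 0.0078 0.0642] med [ 0.1594 -0.0086  0.0597]
side yellow 31 min [0.0544 0.0477 0.0115] max [0.0736 0.0633 0.0335] med [0.0657 0.0608 0.0222]
wrist orange 290 min [-0.0678  0.0781  0.0085] max [-0.0565  0.1103  0.0163] med [-0.0619  0.0938  0.0136]
wrist yellow 79 min [-0.0802  0.0644  0.0012] max [-0.0694  0.0871  0.004 ] med [-0.0769  0.0786  0.0026]
wrist yellow 48 min [0.06   0.0629 0.001 ] max [0.0832 0.0833 0.004 ] med [0.0786 0.0753 0.0026]
wrist yellow 193 min [0.0479 0.0379 0.001 ] max [0.077 0.063 0.032] med [0.0626 0.0613 0.0213]
wrist yellow 871 min [ 0.0055 -0.0499  0.0154] max [0.212  0.1698 0.301 ] med [0.1492 0.0038 0.0467]
```

View pics/t26.png

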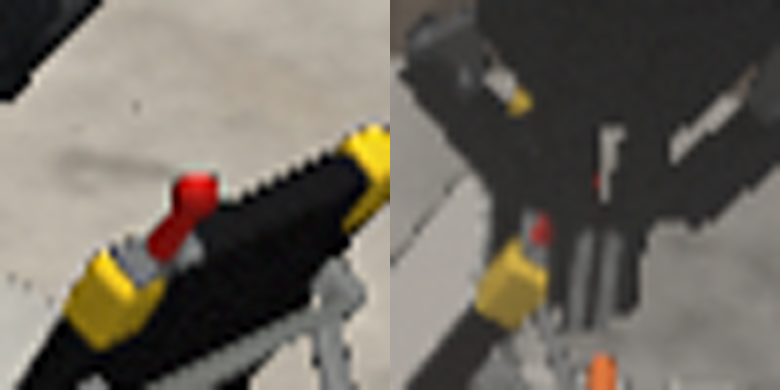

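View pics/scene27.png

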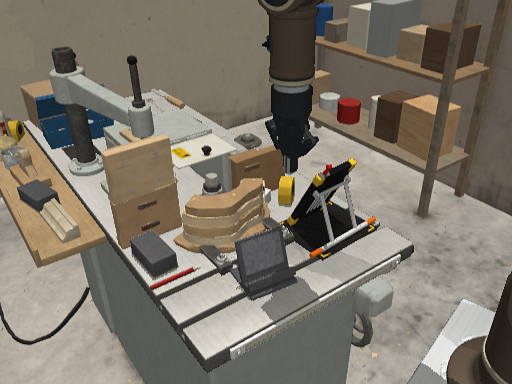

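```bash
python3 -c "
from h import *
s=bot.read_state(); print(s['time'],s['qd']); print(bot.finish_job())"
```

```text
32.875 [-0.00101331 -0.00184783 -0.00391174 -0.00276461 -0.00063689  0.000929
 -0.00045022]
the job is handed in; nothing more can be done
None
```

The lamp is standing on the mat on its opened kickstand, light face towards the fence, and the toggle has been pushed, held and released. I handed the job in at 32.9 s of the 72 s allowed; it returned no verdict.

- **Kickstand:** I folded it out in the cradle to about 0.89 rad, but it had closed to about 0.78 rad by the time the lamp was over the mat. After standing the lamp I pulled the foot rod back 12 mm; it now measures about 0.87–0.9 rad.
- **Placing:** I tipped the lamp upright in the cradle, gripped it at the top and carried it over. I set it down on its lower edge, then leaned it back onto the stand with loose fingers. It did not move when I let go.
- **Standing position:** It leans 28.2° and is square to the mat within about 1°. The lower edge is about 56–64 mm ahead of the mat's middle and the foot about 62 mm behind. Both are within a few mm sideways.
- **Toggle:** I pushed it inwards about 10 mm at the ball, an estimated 0.35 rad, and held it there for over 1.5 s with about 1–1.4 N on the tool. The last pictures show it back upright.

**Less certain:**
- The finger partly hid the ball, so the toggle angle comes from finger travel, the last visible edge of the ball and the force, not a direct view. No picture shows the lamp lit.
- The foot rod's top measured about 1–3 mm high, and the mat's corner marks also read about 1 mm high, so I took the rod to be touching the mat.
- I checked the bystanders only by eye in the pictures, plus the tape's measured position while working over the mat; none appeared to move.

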